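Put the milliner's bench things back in their holders

ROBOT

A 6-joint arm with a two-finger parallel gripper is mounted at the origin on the work surface. World frame = base frame: x ahead of the robot, y to its left, z up, the work surface at z = 0. Lengths are in mm, angles in rad, forces in N, time in s.
With the tool pointing down it reaches from about 275 to 850 mm from the base axis. Payload 19 kg.
Tool frame: the origin (TCP) lies at the very end of the fingers, on their centre line; the grasp point (between the pads) lies 19 mm behind it; z points along the fingers, y is the direction in which the jaws open and shut (so a half turn about z gives the same grasp; the last joint's range is limited). The gripper opens to 85 mm and grips with 20 to 120 N. Pads are 22 mm wide; open, the fingers measure 114 mm over their backs; the gripper's body (76 mm by 85 mm) begins 54 mm behind the grasp point. The pads swing forward as they close: fully open they stand 13 mm farther back than shut.
Start: joints at [-1.392, 0.15, 1.437, -0, 1.554, -0.134], TCP at [176.914, -547.071, 194.267] pointing down, gripper open.
Joint ranges: [-2.8, 2.8], [-0.68, 2.1], [0.12, 2.68], [-1.39, 4.53], [0.16, 2.79], [-2.81, 2.81]. Speed limits (rad/s): [1.89, 1.89, 2.22, 3.01, 3.01, 3.01].

INTERFACE

Orientations are given as a rotation vector (axis times angle).
In Python, from bench import ctrl, viewer gives the robot as it stands. The module is installed in compiled form; this text tells all that it offers.
- The arm moves only by the tool send_rows, never from a script. Its argument "rows" is a list of rows, each a list of 7 numbers: the finger opening in mm, from 0 to 85.4, then the shift along the tool's x, y, z in mm, then the turn, a rotation vector about the tool's x, y, z in degrees. In form: [[jaw, dx, dy, dz, wx, wy, wz], ...]. A call has 1 to 5 rows; each row shifts and turns the pose as measured when the row begins, along the tool's axes as they then stand; what a row does not reach is not made up. A row lasts 1/10 s, in which the tool goes at most 50 mm and 8.59 degrees, less where a joint would pass 70% of its speed; a pose out of reach is approached as far as the arm can. A call with a gripper value outside its range is refused whole. The fingers move at their own pace and stop on an object; the grip force is fixed at half the most. Time passes only in rows, so rows that do not move let the fingers close. It gives the time, the measured TCP pose, the force and the opening at its end, in the units of the state.
- ctrl.get_obs(): the state, without advancing time (a new reading comes with each control period).
- viewer.get_image(name): name is "side" or "top"; returns a dict with "img" (480x640x3 uint8, red, green, blue), "intrinsics" (3x3 intrinsics, pixels), "rvec" (rotation vector, rad) and "tvec" (3), from world to camera coordinates, as OpenCV has them. Camera axes: x right, y down, z forward; pixel columns grow to the right and rows downward; lengths in mm; the calibration is good to about 2 mm. A picture is of the moment at which its call begins. There is no depth.
- ctrl.job_done(): hands the job in, once; it reports no verdict.
The state is a dict: "time": time; "joint_positions": joint angles; "qvel": joint speeds; "tau": joint torques, N m; "tcp_pos": TCP position; "ee_rot": TCP orientation; "force": force on the tool from outside, world axes, zero at the start; "ft_torque": the same for the moment, N m; "opening": opening from 0.0 (shut) to 1.0 (fully open).
Only numpy, scipy, OpenCV 4.12 (cv2) and the standard library are available. Lean on these libraries where they do the work, as an engineer would, in place of code of your own. Each camera call takes 0.05 s, during which the arm holds its last target.

TASK

Clear the hat-maker's bench by returning each thing to its own holder: the glue jar upright in the wooden block's round well, the iron flat inside the rim of its steel rest (lengthways, either way round), the wide flanged reel right down over the stout wooden post, and the slim thread spool right down over the thin steel pin. Set the glass jar and the iron down rather than dropping them, and leave the hammer and the dish of pins where they are.

Things in the scene. Friction and masses are not known exactly. Their poses are not given: they have to be found in the camera images.
- jar_center (a point): Closed glass jar of white glue with a brass screw cap, standing upright; 54 mm across, 80 mm tall, straight-sided up to 56 mm, then a 50 mm cap from 64 mm up; about 180 g. This point is on its axis half-way up (40 mm above its underside). z is its axis.
- iron_grip (a point): Small cordless iron standing on its steel sole, about 0.6 kg. Sole 56 mm wide, 110 mm long (55 mm each way from this point), pointed at +x; body top 34 mm high. Round wooden handle, 25 mm thick, along x between two posts (34 mm ahead, 46 mm behind). This point: middle of the handle, on its axis, 78 mm above the sole's underside, over the sole's middle: grip across the handle here. z is up.
- reel_center (a point): Wide reel standing on its flange: white flanges 58 mm across, grey cord wound between them, 50 mm tall, a 38 mm bore right through along z; about 90 g. This point is on its axis half-way up (25 mm above its underside).
- spool_center (a point): Slim spool of thread standing upright: 40 mm across, 76 mm tall, a 22 mm bore right through along z; about 70 g. This point is on its axis half-way up (38 mm above its underside).
- well: Fixed square wooden block, 96 x 96 mm and 26 mm high, with one round well 66 mm across and 14 mm deep in the middle of its top (the well's floor is 12 mm above the bench). Holder of the glue jar. Origin: centre of its underside, on the bench.
- rest: Fixed iron rest: steel tray, 144 mm long (along its x) and 84 mm wide (y), flat floor 11 mm above the bench inside a rim 3 mm thick whose top is 22 mm above the bench (138 x 78 mm inside). Holder of the iron. Origin: centre of its underside, on the bench.
- post_stand: Fixed wooden disc, 80 mm across and 12 mm thick, with a stout upright wooden post 22 mm thick in its middle, chamfered at the tip, top 53 mm above the bench. Holder of the wide reel, which goes down to the disc. Origin: centre of its underside, on the bench.
- pin_stand: Fixed wooden disc, 80 mm across and 12 mm thick, with one thin upright steel pin 8 mm thick in its middle, round-tipped, top 74 mm above the bench. Holder of the slim spool, which goes down to the disc. Origin: centre of its underside, on the bench.
- hammer_mid (a point): Bystander: loose hammer lying on the bench, wooden handle along x (24 mm high), steel head 95 mm ahead (+x) of this point and butt 128 mm behind it. This point is on its handle, 12 mm above the bench.
- pin_dish: Bystander: loose white china dish of pins, 100 mm across, 22 mm high. Origin: centre of its underside, on the bench.

How it is judged:
By the outcome, as a careful person would: the job done as asked, in the order asked, and still so for the second after the job is handed in, with the robot touching nothing.
It also fails if it takes over 106 s, if anything falls off the work surface, if the arm or the gripper's body presses on something with over 40 N, if the wrist force passes 120 N, or if a joint passes its speed limit or range.

## Working session

There is one attempt and no reset: what is moved stays moved. The work goes in short steps, Python scripts to look and compute and a tool call to move; the robot and the scene stay as the last step left them, time stands still between calls to the robot, and variables do not carry over. Pictures are saved under pics/ and viewed, and the job is handed in when it is done.

Besides the shell and the picture viewer there is one more tool, called after "Call:" as name(argument=value, ...), one argument or row to a line, values as JSON. send_rows: Moves the arm, as the interface text tells. Its arguments: {"type":"object","properties":{"rows":{"type":"array","items":{"type":"array","items":{"type":"number"}}}},"required":["rows"]}

```bash
mkdir -p pics; ls
python3 - <<'E'
from bench import ctrl, viewer
import cv2,json
for n in ["side","top"]:
    d=viewer.get_image(n); cv2.imwrite(f"pics/{n}0.png",d["img"][:,:,::-1])
    print(n,d["intrinsics"],d["rvec"],d["tvec"])
print(ctrl.get_obs())
E
```

```text
pics
side [[485.74669588   0.         318.97293508]
 [  0.         485.74669588 249.59614353]
 [  0.           0.           1.        ]] [ 0.29127935 -2.81207489  1.19470199] [598.34764127 184.04985769 975.65472288]
top [[595.03672861   0.         313.4657263 ]
 [  0.         595.03672861 243.50226393]
 [  0.           0.           1.        ]] [ 2.15828789 -2.13079045  0.13578904] [ -99.63078909  632.90941124 1522.71825493]
{'time': 0.1, 'joint_positions': array([-1.39200781e+00,  1.50921495e-01,  1.43793493e+00,  3.24845075e-05,
        1.55375913e+00, -1.33989457e-01]), 'qvel': array([-0.00167341, -0.0012431 , -0.00063821,  0.00022774, -0.00229502,
        0.00030732]), 'tau': array([ 5.48327778e-03, -7.14377689e+01, -5.71793246e+01, -5.80755318e-05,
        7.06373234e-03, -1.64173878e-05]), 'tcp_pos': array([ 176.88484176, -546.86765849,  193.76004867]), 'ee_rot': array([-3.10224238e+00, -4.89149964e-01, -1.50134271e-05]), 'force': array([-0.03174293, -0.12415079,  0.08380298]), 'ft_torque': array([0.03607741, 0.02338156, 0.0317885 ]), 'opening': 0.998180096468471}
```

View pics/top0.png

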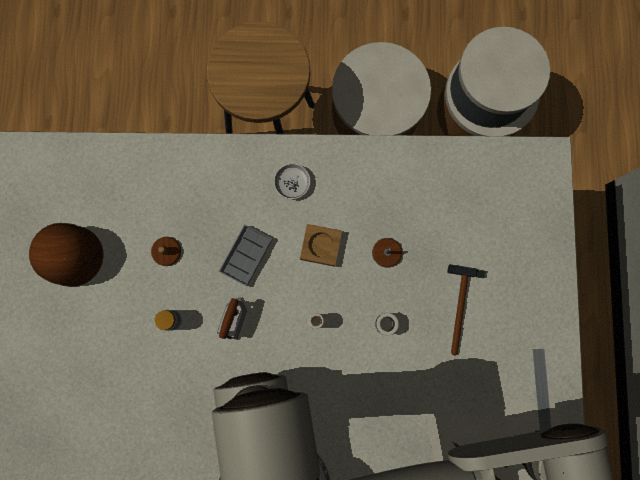

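View pics/side0.png

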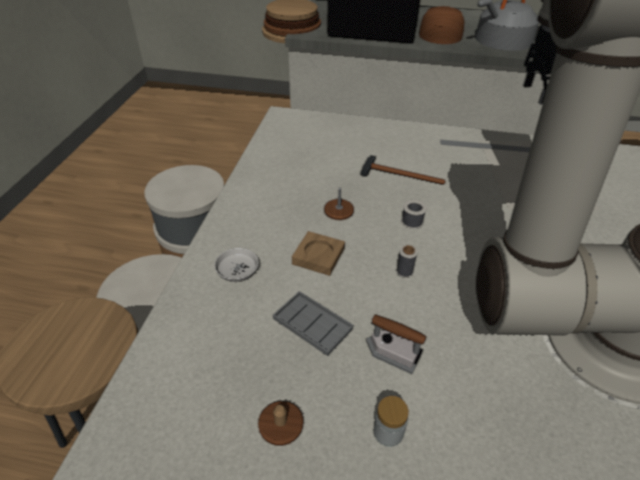

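```bash
cat > h.py <<'E'
import numpy as np, cv2
from bench import ctrl, viewer
def crop(img,x,y,w,h,s,fn):
    c=cv2.resize(np.ascontiguousarray(img[y:y+h,x:x+w,::-1]),None,fx=s,fy=s,interpolation=cv2.INTER_CUBIC)
    c=cv2.convertScaleAbs(c,alpha=1.4,beta=15)
    for i in range(0,w,10): cv2.line(c,(i*s,0),(i*s,6 if (x+i)%50 else 14),(0,255,255),1); 
    for i in range(0,w,20): cv2.putText(c,str(x+i),(i*s,24),0,.4,(0,255,255),1)
    for j in range(0,h,10): cv2.line(c,(0,j*s),(6,j*s),(0,255,255),1)
    for j in range(0,h,20): cv2.putText(c,str(y+j),(8,j*s+4),0,.4,(0,255,255),1)
    cv2.imwrite("pics/"+fn,c)
def cam(d): 
    R=cv2.Rodrigues(np.array(d["rvec"],float))[0]; return d["intrinsics"],R,np.array(d["tvec"],float)
def back(d,uv,z):
    K,R,t=cam(d); r=R.T@np.linalg.solve(K,np.array([uv[0],uv[1],1.])); c=-R.T@t
    return c+r*(z-c[2])/r[2]
def proj(d,P):
    K,R,t=cam(d); p=(R@np.atleast_2d(P).T).T+t; p=p@K.T; return p[:,:2]/p[:,2:]
E
python3 - <<'E'
from h import *
import pickle
t=viewer.get_image("top");s=viewer.get_image("side")
pickle.dump((t,s),open("d0.pkl","wb"))
crop(t["img"],145,215,140,130,5,"ta.png" )if 0 else crop(t["img"],145,220,140,120,5,"ta.png")
crop(t["img"],285,220,140,120,5,"tb.png")
crop(s["img"],250,280,180,170,4,"sa.png") if 0 else crop(s["img"],250,280,190,148,4,"sa.png")
crop(s["img"],270,180,180,110,4,"sb.png")
crop(s["img"],250,350,190,110,4,"sc.png")
E
```

```text
(no output)
```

View pics/ta.png

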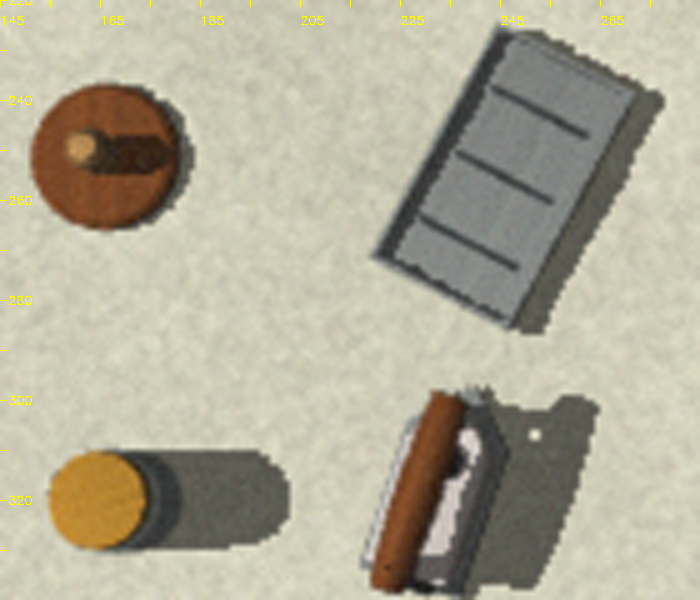

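View pics/tb.png

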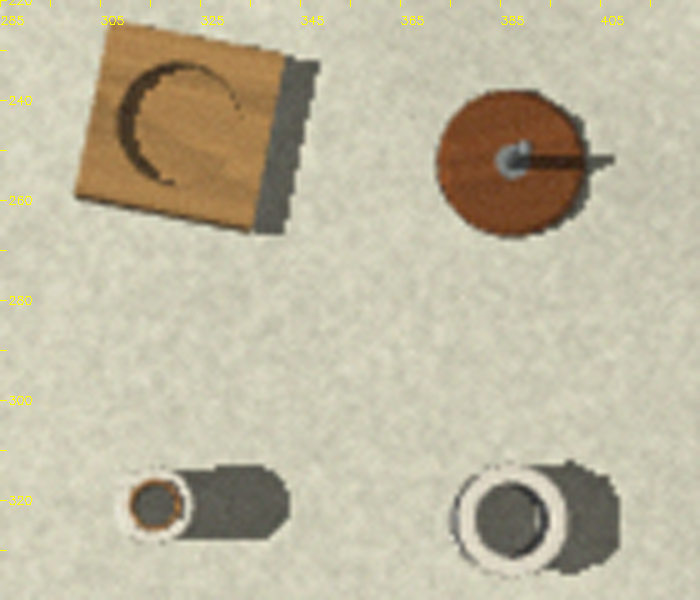

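View pics/sa.png

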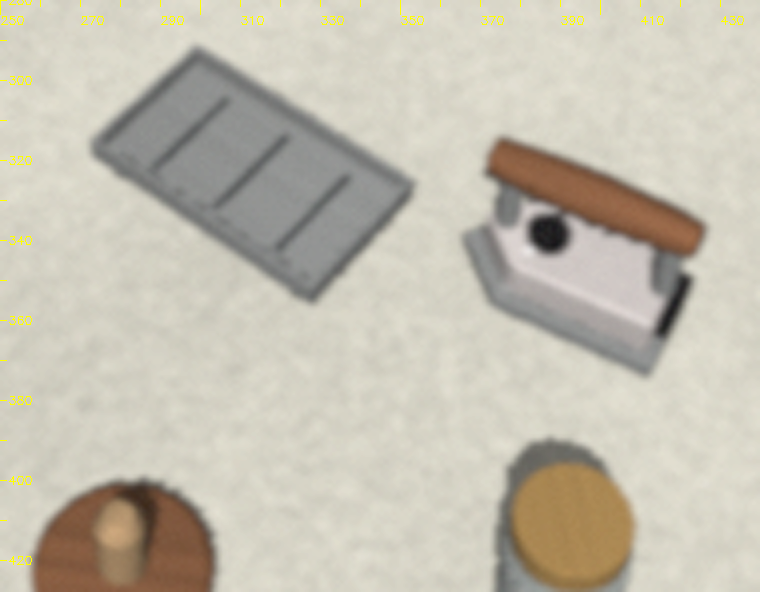

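View pics/sb.png

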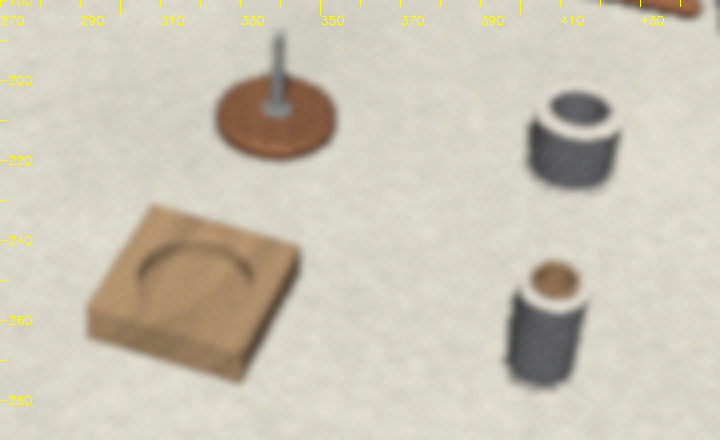

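View pics/sc.png

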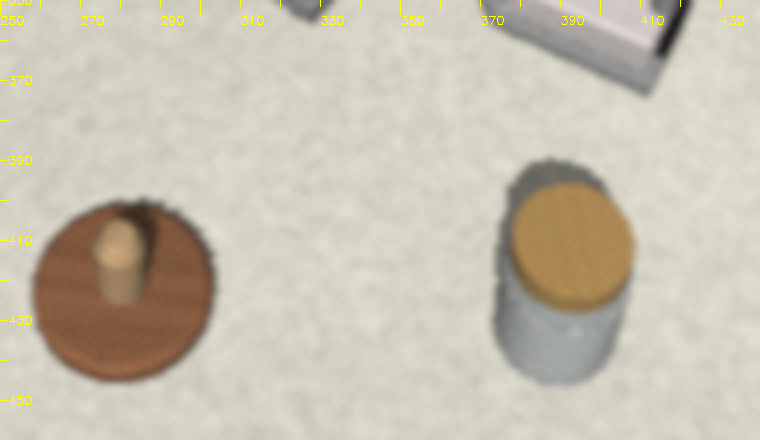

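Run:
```python
from h import *
import pickle
t,s=pickle.load(open("d0.pkl","rb"))
L={"jar":((164.6,320),(393,410.7),80),"post":((166,251.4),(280.7,422),12),"posttip":((161.4,249.2),(279.7,410.5),53),"pin":((387.2,252.6),(339,208.5),12),"pintip":((389.8,249),(339.7,188.2),74),
"reel":((387.8,324.2),(414.5,208.5),50),"spool":((316.2,321),(408.5,250.7),76),"well":((321.1,245.2),(318.7,249.3),26),"rest":((246,255),(313.2,321.7),22),"iron":((228.5,318.2),(399,329.5),78)}
for k,(a,b,z) in L.items():
    P,Q=back(t,a,z),back(s,b,z)
    def M(d): K,R,T=cam(d); return K@np.c_[R,T]
    X=cv2.triangulatePoints(M(t),M(s),np.array(a,float),np.array(b,float)).ravel();X=X[:3]/X[3]
    print(k,P.round(1)[:2],Q.round(1)[:2],X.round(1))
def T(x,y,z,im=t,ox=145,oy=220,sc=5): return back(im,(ox+x/sc,oy+y/sc),z)
def ang(p,q): d=q-p; return np.degrees(np.arctan2(d[1],d[0])),np.linalg.norm(d)
print("rest",[ang(T(*a,22),T(*b,22)) for a,b in [((373,257),(497,25)),((512,328),(637,90))]])
S=lambda x,y,z:T(x,y,z,s,250,280,4)
print("restS",[ang(S(*a,22),S(*b,22)) for a,b in [((413,186),(198,47))]])
print("iron",ang(T(387,582,78),T(448,400,78)),ang(S(690,238,78),S(502,158,78)))
B=lambda x,y:T(x,y,26,t,285,220,5)
print("well",ang(B(75,197),B(108,23)),ang(B(253,232),B(286,53)))
# pixels at robot tcp
print(ctrl.get_obs()["tcp_pos"])
```

```text
jar [429.  282.1] [431.4 286.3] [429.9 283.4  74.8]
post [612.3 304.8] [614.4 309.6] [614.  306.6   5.6]
posttip [612.9 306.4] [614.  309.8] [614.  307.6  48.6]
pin [ 616.3 -288.7] [ 616.4 -282.2] [ 617.2 -289.4    6.1]
pintip [ 618.  -288.5] [ 617.6 -285.9] [ 618.1 -288.7   71.9]
reel [ 426.3 -285.3] [ 428.1 -275.1] [ 426.8 -286.4   41. ]
spool [ 431.7 -101.5] [433.3 -94.1] [ 432.2 -101.5   69. ]
well [ 632.2 -111.7] [ 634.2 -108.6] [ 633.5 -111.6   22.9]
rest [604.  88.] [603.3  95.2] [604.8  89.1  13.8]
iron [435.7 120.6] [435.6 122. ] [435.7 120.9  76.5]
rest [(np.float64(-26.34874666804569), np.float64(140.213852010283)), (np.float64(-26.2843888140837), np.float64(142.79618510451218))]
restS [(np.float64(-27.94956150415565), np.float64(142.64490415922074))]
iron (np.float64(-16.896835711373758), np.float64(95.99593959594995)) (np.float64(-17.232680962828134), np.float64(93.08119080763268))
well (np.float64(-9.734003995637867), np.float64(95.14215623562178)) (np.float64(-9.907884808228092), np.float64(97.57443647786123))
[ 176.89877791 -546.93383051  193.91473815]
```

Call:
send_rows(
  rows=[
    [85, 20, -20, 0, 0, 0, 6],
    [85, 30, -30, 0, 0, 0, 6],
    [85, 30, -40, 0, 0, 0, 6],
    [85, 30, -40, 0, 0, 0, 0],
    [85, 30, -40, 0, 0, 0, 0],
  ],
)

```text
time: 0.7
tcp_pos: [298.5, -363.2, 191.8]
ee_rot: [-3.138, 0.035, 0.002]
force: [2.4, 0.0, 0.2]
opening: 0.987
```

Call:
send_rows(
  rows=[
    [85, 30, -40, 0, 0, 0, -1],
    [85, 30, -40, 0, 0, 0, 0],
    [85, 25, -43, 0, 0, 0, 0],
    [85, 20, -45, 0, 0, 0, 0],
    [85, 20, -45, 0, 0, 0, 0],
  ],
)

```text
time: 1.2
tcp_pos: [424.9, -148.8, 192.4]
ee_rot: [-3.139, 0.009, 0.001]
force: [1.7, -0.8, 0.3]
opening: 0.998
```

Call:
send_rows(
  rows=[
    [85, 5, -48, 0, 0, 0, 0],
    [85, 0, -48, 0, 0, 0, 0],
    [85, 0, -48, 0, 0, 0, 0],
    [85, 0, -48, 0, 0, 0, 0],
    [85, 0, -48, 0, 0, 0, 0],
  ],
)

```text
time: 1.7
tcp_pos: [430.9, 100.8, 192.8]
ee_rot: [-3.139, 0.009, -0.001]
force: [0.8, -0.6, 0.0]
opening: 0.996
```

Call:
send_rows(
  rows=[
    [85, 0, -48, 0, 0, 0, 0],
    [85, 0, -48, 0, 0, 0, 0],
    [85, 0, -45, 0, 0, 0, 0],
    [85, 0, -30, 0, 0, 0, 0],
    [85, 0, -5, 0, 0, 0, 0],
  ],
)

```text
time: 2.2
tcp_pos: [428.7, 289.0, 193.2]
ee_rot: [-3.138, 0.001, -0.002]
force: [1.2, 0.5, -0.1]
opening: 0.993
```

Run:
```python
from h import *
import pickle
o=ctrl.get_obs();print(o["tcp_pos"],o["ee_rot"],o["force"])
t=viewer.get_image("top");s=viewer.get_image("side")
crop(t["img"],125,240,140,110,5,"t2.png");crop(s["img"],280,300,190,148,4,"s2.png")
print(proj(t,[o["tcp_pos"]]),proj(s,[o["tcp_pos"]]))
```

```text
[428.74237435 288.99200743 193.22124144] [-3.13789672e+00  1.09247890e-03 -1.61245030e-03] [ 1.15111389  0.47309266 -0.06065859]
[[149.18572694 319.59070115]] [[403.61970035 374.25219374]]
```

View pics/t2.png

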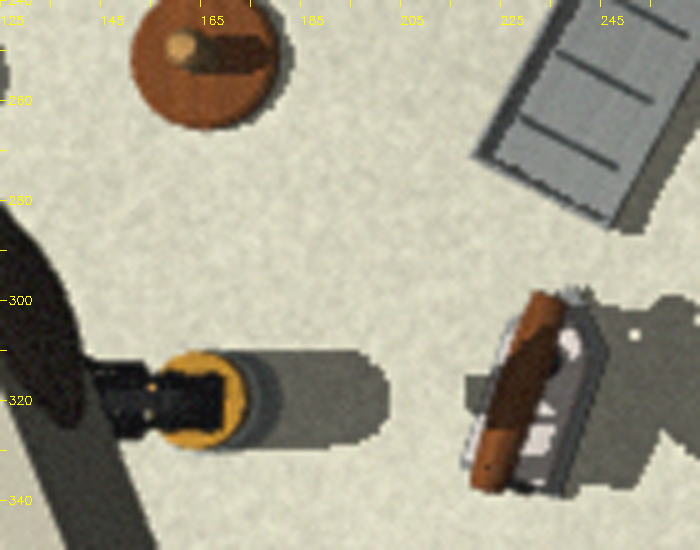

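View pics/s2.png

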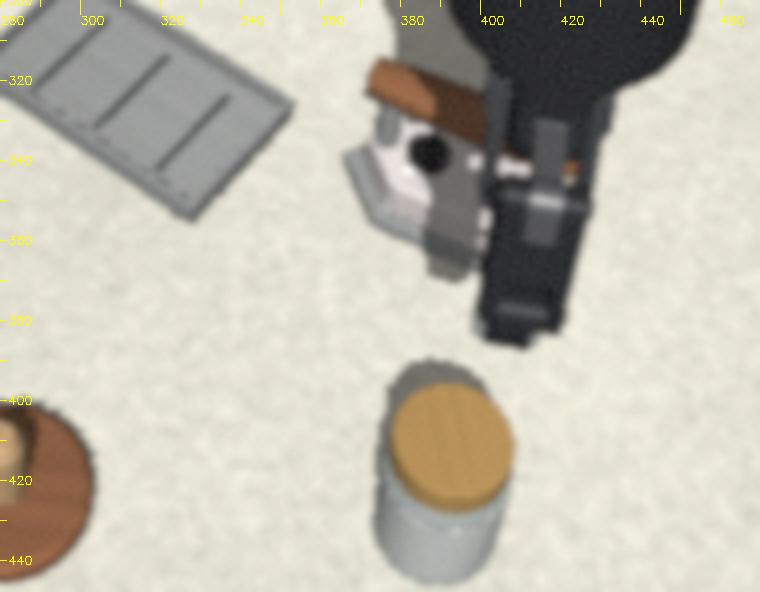

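Call:
send_rows(
  rows=[
    [85, 1, 5, 20, 0, 0, 0],
    [85, 0, 0, 35, 0, 0, 0],
    [85, 0, 0, 35, 0, 0, 0],
    [85, 0, 0, 30, 0, 0, 0],
    [85, 0, 0, 10, 0, 0, 0],
  ],
)

```text
time: 2.8
tcp_pos: [432.5, 276.3, 61.7]
ee_rot: [-3.138, 0.01, -0.01]
force: [0.7, 0.2, 1.0]
opening: 0.99
```

Run:
```python
from h import *
o=ctrl.get_obs();print(o["tcp_pos"],o["ee_rot"],o["force"])
t=viewer.get_image("top");s=viewer.get_image("side")
crop(s["img"],340,340,140,110,5,"s3.png")
```

```text
[432.51103788 276.32343157  61.7304456 ] [-3.13793189  0.01034363 -0.00976049] [0.73702702 0.22527607 0.96133899]
```

View pics/s3.png

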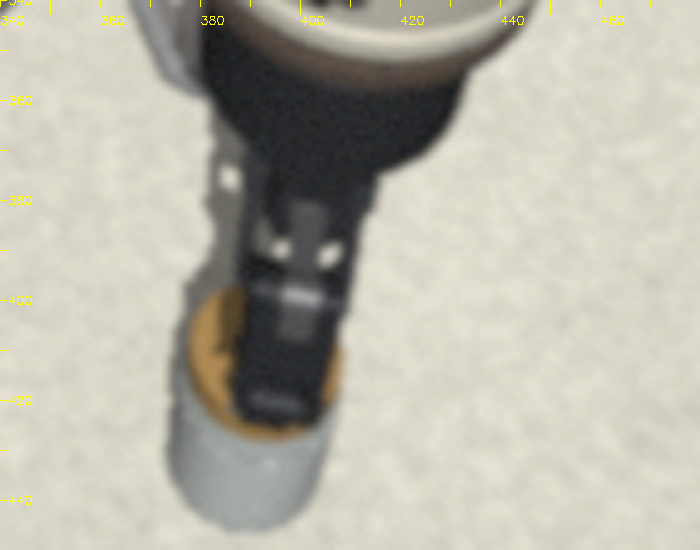

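Call:
send_rows(
  rows=[
    [85, -2, -8, 10, 0, 0, 0],
    [85, 0, 0, 12, 0, 0, 0],
    [85, 0, 0, 10, 0, 0, 0],
    [85, 0, 0, 3, 0, 0, 0],
  ],
)

```text
time: 3.3
tcp_pos: [433.9, 286.4, 30.4]
ee_rot: [-3.134, 0.011, -0.021]
force: [0.2, -0.1, -0.1]
opening: 0.994
```

```bash
cat >> h.py <<'E'
from scipy.spatial.transform import Rotation as Ro
def go(x,y,z,yaw=0.,o=None):
    o=o or ctrl.get_obs(); R=Ro.from_rotvec(o["ee_rot"])
    a=np.radians(yaw); G=Ro.from_matrix(np.array([[np.cos(a),np.sin(a),0],[np.sin(a),-np.cos(a),0],[0,0,-1]]))
    d=R.inv().apply(np.array([x,y,z])-o["tcp_pos"]); w=(R.inv()*G).as_rotvec(degrees=True)
    print("t",round(o["time"],2),"pos",o["tcp_pos"].round(1),"shift",d.round(1),"turn",w.round(2),"F",o["force"].round(1),"op",round(o["opening"]*85.4,1))
E
python3 -c "
from h import *
go(430,284,26)"
```

```text
t 3.3 pos [433.9 286.4  30.4] shift [-4.   2.4  4.3] turn [-0.4  -0.77 -0.41] F [ 0.2 -0.1 -0.1] op 84.9
```

Call:
send_rows(
  rows=[
    [85, -3, 2, 4, -0.4, -0.8, -0.4],
    [55, 0, 0, 0, 0, 0, 0],
    [45, 0, 0, 0, 0, 0, 0],
    [45, 0, 0, 0, 0, 0, 0],
    [45, 0, 0, 0, 0, 0, 0],
  ],
)

```text
time: 3.8
tcp_pos: [431.3, 284.3, 26.7]
ee_rot: [3.141, 0.001, -0.001]
force: [0.2, 0.2, -2.7]
opening: 0.564
```

```bash
python3 -c "
from h import *
go(430,284,26)"
```

```text
t 3.8 pos [431.3 284.3  26.7] shift [-1.3  0.3  0.7] turn [0.04 0.05 0.05] F [ 0.2  0.2 -2.7] op 48.1
```

Call:
send_rows(
  rows=[
    [30, 0, 0, 0, 0, 0, 0],
    [30, 0, 0, 0, 0, 0, 0],
    [30, 0, 0, -10, 0, 0, 0],
    [30, 0, 0, -20, 0, 0, 0],
    [30, 0, 0, -20, 0, 0, 0],
  ],
)

```text
time: 4.3
tcp_pos: [429.7, 283.6, 77.0]
ee_rot: [3.139, 0.001, -0.008]
force: [0.9, 1.3, -1.6]
opening: 0.554
```

Run:
```python
from h import *
go(633,-110,140)
s=viewer.get_image("side")
crop(s["img"],340,300,140,140,4,"s4.png")
```

```text
t 4.3 pos [429.7 283.6  77. ] shift [202.6 393.9 -63.1] turn [0.15 0.31 0.05] F [ 0.9  1.3 -1.6] op 47.3
```

View pics/s4.png

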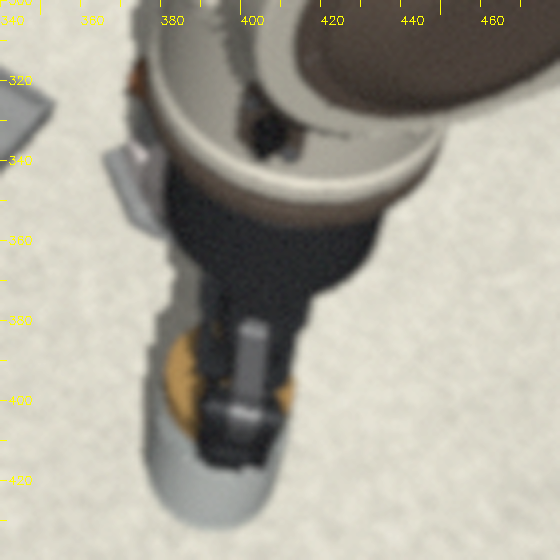

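Call:
send_rows(
  rows=[
    [30, 0, 0, -30, 0, 0, 0],
    [30, 5, 10, -30, 0, 0, 0],
    [30, 15, 28, -3, 0, 0, 0],
    [30, 21, 41, 0, 0, 0, 0],
    [30, 21, 41, 0, 0, 0, 0],
  ],
)

```text
time: 4.85
tcp_pos: [493.6, 165.4, 149.3]
ee_rot: [-3.14, -0.013, -0.005]
force: [0.7, 1.3, -2.4]
opening: 0.554
```

Call:
send_rows(
  rows=[
    [30, 21, 41, 0, 0, 0, 0],
    [30, 21, 41, 0, 0, 0, 0],
    [30, 21, 41, 0, 0, 0, 0],
    [30, 21, 41, 0, 0, 0, 0],
    [30, 20, 40, 0, 0, 0, 0],
  ],
)

```text
time: 5.35
tcp_pos: [602.5, -46.7, 151.4]
ee_rot: [-3.14, -0.015, -0.01]
force: [1.7, 0.9, -1.1]
opening: 0.555
```

```bash
python3 -c "
from h import *
go(633,-110,140)"
```

```text
t 5.35 pos [602.5 -46.7 151.4] shift [29.9 63.6 11.5] turn [-0.11 -0.36  0.53] F [ 1.7  0.9 -1.1] op 47.4
```

Call:
send_rows(
  rows=[
    [30, 16, 35, 3, -0.1, -0.3, 0.5],
    [30, 10, 20, 0, 0, 0, 0],
    [30, 4, 9, 0, 0, 0, 0],
    [30, 0, 0, 10, 0, 0, 0],
    [30, 0, 0, 0, 0, 0, 0],
  ],
)

```text
time: 5.85
tcp_pos: [634.4, -118.0, 136.5]
ee_rot: [-3.142, 0.008, 0.0]
force: [-0.0, 0.6, -2.6]
opening: 0.557
```

Run:
```python
from h import *
go(634,-110,140)
t=viewer.get_image("top");s=viewer.get_image("side")
crop(t["img"],260,200,130,100,5,"t5.png")
crop(s["img"],270,180,140,120,5,"s5.png")
o=ctrl.get_obs()
print(proj(t,[[634,-110,26]]),proj(s,[[634,-110,26]]))
```

```text
t 5.85 pos [ 634.4 -118.   136.5] shift [-0.5 -8.  -3.5] turn [-0.    0.   -0.29] F [-0.   0.6 -2.6] op 47.6
[[320.48485932 244.5261909 ]] [[318.89164612 248.88713184]]
```

View pics/t5.png

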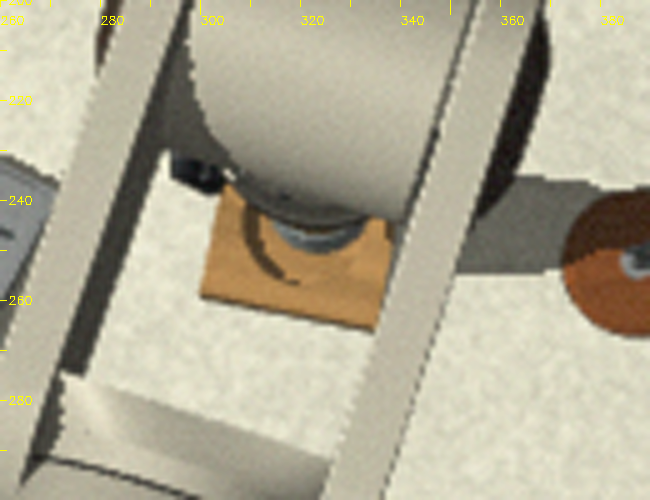

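View pics/s5.png

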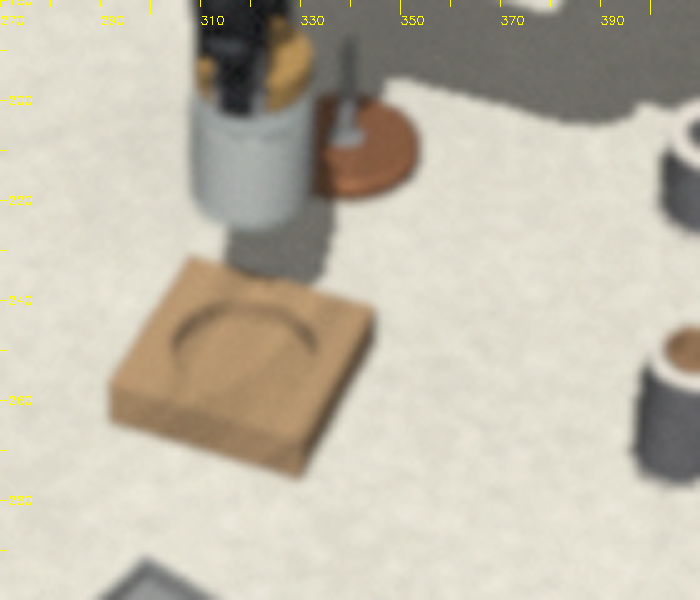

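Call:
send_rows(
  rows=[
    [30, 0, -7, 5, 0, 0, -0.3],
    [30, 0, -1, 20, 0, 0, 0],
    [30, 0, 0, 25, 0, 0, 0],
    [30, 0, 0, 15, 0, 0, 0],
    [30, 0, 0, 0, 0, 0, 0],
  ],
)

```text
time: 6.45
tcp_pos: [635.1, -103.5, 73.0]
ee_rot: [3.141, 0.011, 0.009]
force: [-0.2, -0.0, -1.8]
opening: 0.559
```

Run:
```python
from h import *
go(634,-110,40)
t=viewer.get_image("top");s=viewer.get_image("side")
crop(s["img"],270,180,140,120,5,"s6.png")
```

```text
t 6.45 pos [ 635.1 -103.5   73. ] shift [-1.3  6.5 33. ] turn [ 0.05 -0.33  0.41] F [-0.2 -0.  -1.8] op 47.8
```

View pics/s6.png

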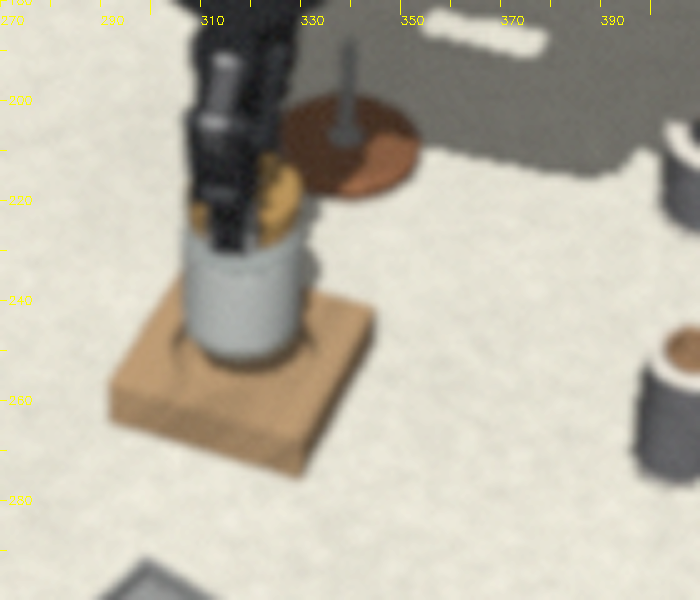

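Call:
send_rows(
  rows=[
    [30, -1, 4, 2, 0, -0.3, 0.4],
    [30, 0, 2, 4, 0, 0, 0],
    [30, 0, 0, 3, 0, 0, 0],
    [30, 0, 0, 0, 0, 0, 0],
    [30, 0, 0, 0, 0, 0, 0],
  ],
)

```text
time: 7.05
tcp_pos: [636.6, -111.3, 69.0]
ee_rot: [3.139, -0.002, 0.011]
force: [0.1, 0.3, -1.4]
opening: 0.564
```

Run:
```python
from h import *
go(634,-110,40)
```

```text
t 7.05 pos [ 636.6 -111.3   69. ] shift [-2.8 -1.3 29. ] turn [ 0.17 -0.41 -0.06] F [ 0.1  0.3 -1.4] op 48.2
```

Call:
send_rows(
  rows=[
    [30, -2, -1, 6, 0.2, -0.4, 0],
    [30, 0, 0, 8, 0, 0, 0],
    [30, 0, 0, 8, 0, 0, 0],
    [30, 0, 0, 0, 0, 0, 0],
  ],
)

```text
time: 7.45
tcp_pos: [634.2, -110.1, 44.8]
ee_rot: [-3.141, 0.002, 0.001]
force: [-0.6, -0.5, -2.1]
opening: 0.555
```

Run:
```python
from h import *
go(634,-110,39)
```

```text
t 7.45 pos [ 634.2 -110.1   44.8] shift [-0.2 -0.1  5.8] turn [-0.06  0.05 -0.06] F [-0.6 -0.5 -2.1] op 47.4
```

Call:
send_rows(
  rows=[
    [30, 0, 0, 3, 0, 0, 0],
    [30, 0, 0, 3, 0, 0, 0],
    [30, 0, 0, 1, 0, 0, 0],
    [30, 0, 0, 0, 0, 0, 0],
  ],
)

```text
time: 7.85
tcp_pos: [635.3, -110.3, 38.8]
ee_rot: [-3.141, 0.002, -0.003]
force: [1.3, 0.0, -2.3]
opening: 0.561
```

Run:
```python
from h import *
go(634,-110,39)
s=viewer.get_image("side")
crop(s["img"],270,180,140,120,5,"s7.png")
```

```text
t 7.85 pos [ 635.3 -110.3   38.8] shift [-1.3 -0.3 -0.2] turn [-0.02 -0.1  -0.06] F [ 1.3  0.  -2.3] op 47.9
```

View pics/s7.png

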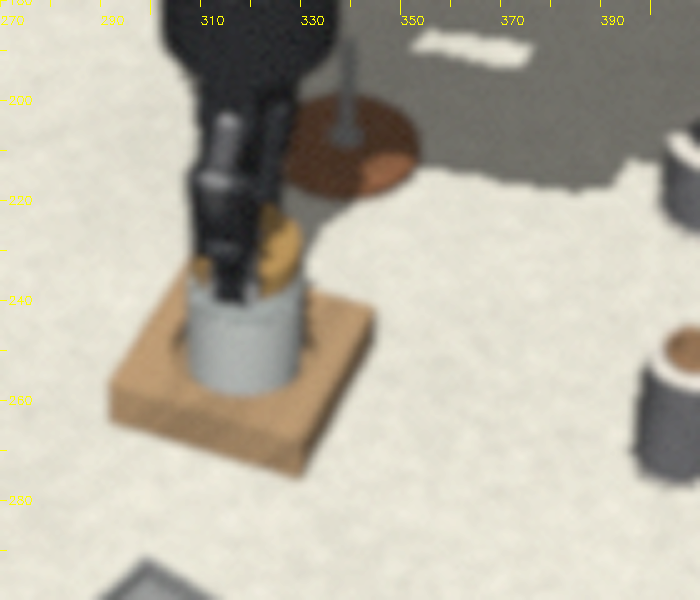

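Call:
send_rows(
  rows=[
    [30, -0.5, 0, 1.5, 0, 0, 0],
    [30, 0, 0, 1.5, 0, 0, 0],
    [30, 0, 0, 0, 0, 0, 0],
  ],
)

```text
time: 8.2
tcp_pos: [636.6, -110.5, 38.8]
ee_rot: [3.141, -0.002, 0.011]
force: [-0.0, -0.2, -2.0]
opening: 0.558
```

Run:
```python
from h import *
go(634,-110,39)
```

```text
t 8.2 pos [ 636.6 -110.5   38.8] shift [-2.6 -0.5 -0.2] turn [ 0.04 -0.41 -0.06] F [-0.  -0.2 -2. ] op 47.6
```

Call:
send_rows(
  rows=[
    [30, -2, 0, 3, 0, -0.4, 0],
    [30, -0.5, 0, 3, 0, 0, 0],
  ],
)

```text
time: 8.4
tcp_pos: [638.0, -111.0, 38.2]
ee_rot: [3.139, -0.002, 0.016]
force: [-7.0, 4.2, 37.8]
opening: 0.561
```

Run:
```python
from h import *
go(634,-110,39)
```

```text
t 8.4 pos [ 638.  -111.    38.2] shift [-4.  -1.  -0.9] turn [ 0.14 -0.59 -0.07] F [-7.   4.2 37.8] op 47.9
```

Call:
send_rows(
  rows=[
    [30, -1, 0, -1, 0, 0, 0],
    [60, 0, 0, 0, 0, 0, 0],
    [75, 0, 0, 0, 0, 0, 0],
    [85, 0, 0, 0, 0, 0, 0],
    [85, 0, 0, 0, 0, 0, 0],
  ],
)

```text
time: 8.9
tcp_pos: [637.0, -111.0, 39.1]
ee_rot: [3.139, -0.002, 0.016]
force: [0.1, -0.6, -0.3]
opening: 0.996
```

Run:
```python
from h import *
go(634,-110,39)
s=viewer.get_image("side")
crop(s["img"],270,180,140,120,5,"s8.png")
```

```text
t 8.9 pos [ 637.  -111.    39.1] shift [-3. -1.  0.] turn [ 0.15 -0.6  -0.06] F [ 0.1 -0.6 -0.3] op 85.1
```

View pics/s8.png

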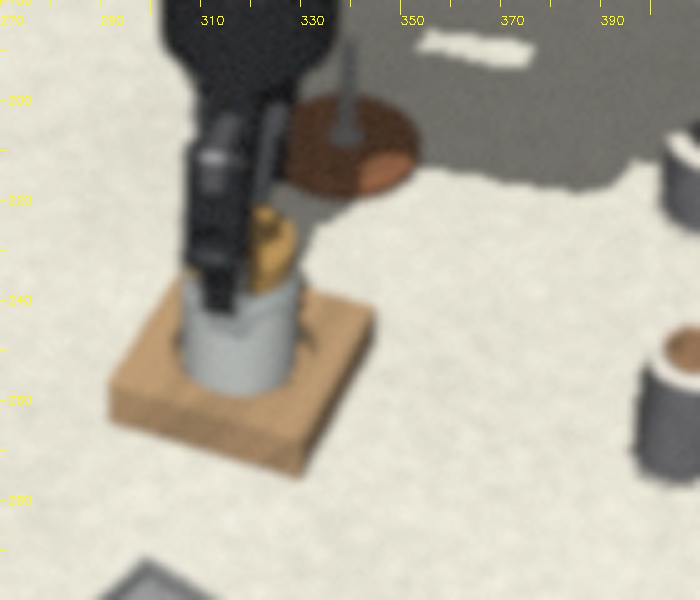

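Call:
send_rows(
  rows=[
    [85, 0, 0, -10, 0, 0, 0],
    [85, 0, 0, -30, 0, 0, 0],
    [85, 0, 0, -40, 0, 0, 0],
    [85, 0, 0, -40, 0, 0, 0],
    [85, -20, -20, -15, 0, -0.6, 3],
  ],
)

```text
time: 9.45
tcp_pos: [614.6, -91.6, 177.3]
ee_rot: [3.139, -0.087, -0.009]
force: [1.1, 0.2, -0.2]
opening: 0.993
```

Call:
send_rows(
  rows=[
    [85, -32, -34, 0, 0, 0, 7],
    [85, -32, -34, 0, 0, 0, 7],
    [85, -25, -38, 0, 0, 0, 0],
    [85, -25, -38, 0, 0, 0, 0],
    [85, -20, -28, 0, 0, 0, 0],
  ],
)

```text
time: 9.95
tcp_pos: [521.3, 107.2, 184.7]
ee_rot: [3.1, -0.497, 0.005]
force: [0.3, -0.5, 0.3]
opening: 0.994
```

Run:
```python
from h import *
go(436.5,121.5,180,-17)
t=viewer.get_image("top");s=viewer.get_image("side")
crop(t["img"],260,200,130,100,5,"t9.png")
crop(s["img"],270,180,140,120,5,"s9.png")
```

```text
t 9.95 pos [521.3 107.2 184.7] shift [-85.   12.9   4.4] turn [ 0.08 -0.18 -1.2 ] F [ 0.3 -0.5  0.3] op 84.9
```

View pics/t9.png

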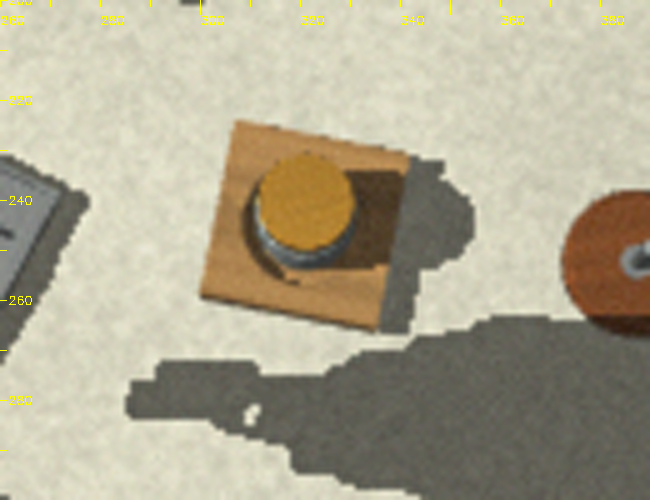

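View pics/s9.png

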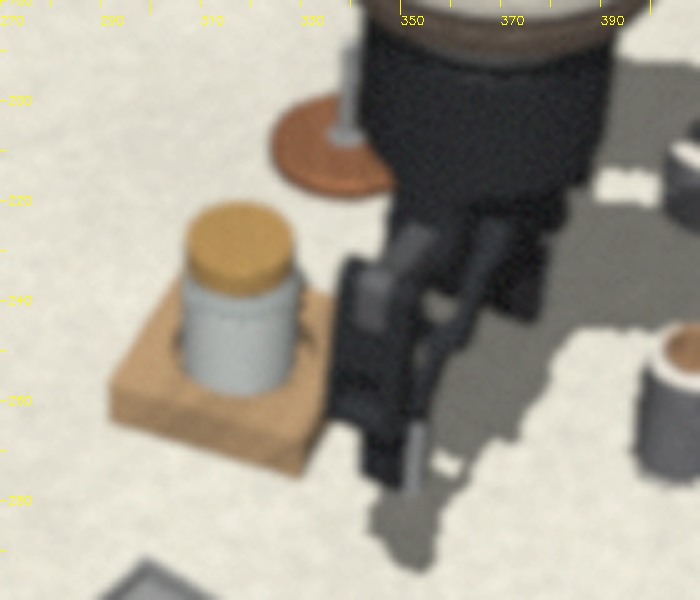

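Call:
send_rows(
  rows=[
    [85, -30, 4, 0, 0, 0, -1],
    [85, -30, 4, 10, 0, 0, 0],
    [85, -16, 3, 15, 0, 0, 0],
    [85, -6, 1, 15, 0, 0, 0],
    [85, 0, 0, 0, 0, 0, 0],
  ],
)

```text
time: 10.55
tcp_pos: [437.1, 121.6, 146.6]
ee_rot: [3.107, -0.46, 0.011]
force: [0.2, 0.6, -0.3]
opening: 0.997
```

Run:
```python
from h import *
go(436.5,121.5,140,-17)
t=viewer.get_image("top");s=viewer.get_image("side")
crop(t["img"],165,240,130,100,5,"t10.png")
crop(s["img"],340,260,140,120,5,"s10.png")
```

```text
t 10.55 pos [437.1 121.6 146.6] shift [-0.6  0.3  6.6] turn [ 0.   -0.39  0.14] F [ 0.2  0.6 -0.3] op 85.1
```

View pics/t10.png

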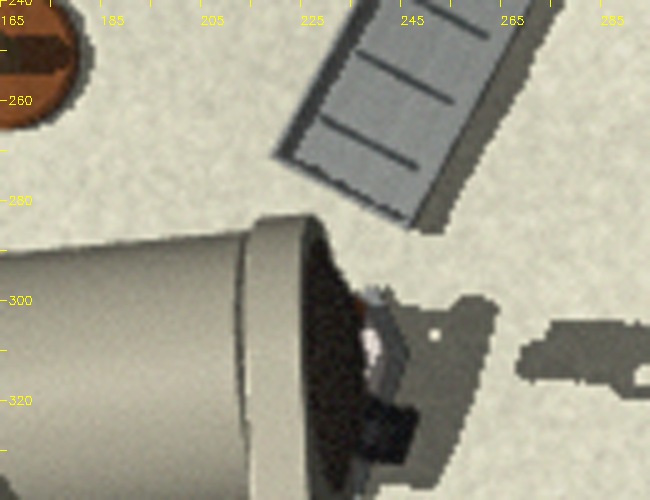

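View pics/s10.png

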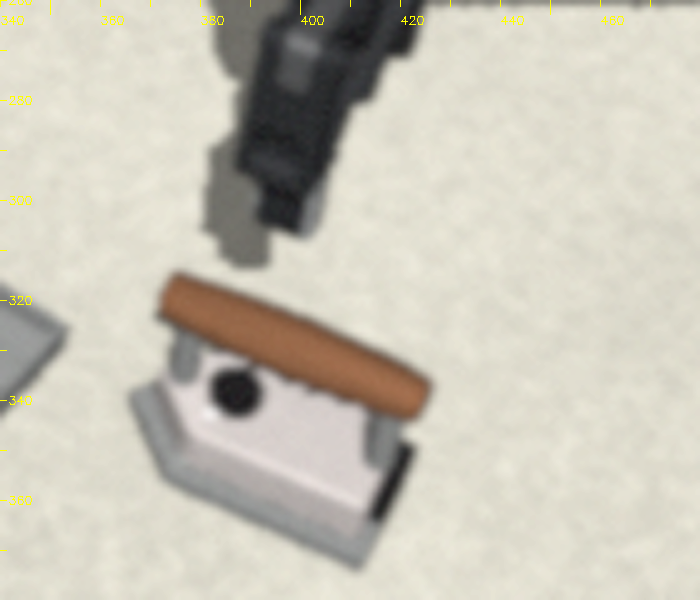

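Call:
send_rows(
  rows=[
    [85, 0, 0, 20, 0, -0.4, 0],
    [85, 0, 0, 25, 0, 0, 0],
    [85, 0, 0, 20, 0, 0, 0],
    [85, 0, 0, 8, 0, 0, 0],
    [85, 0, 0, 0, 0, 0, 0],
  ],
)

```text
time: 11.15
tcp_pos: [444.8, 120.6, 78.5]
ee_rot: [-3.105, 0.464, -0.014]
force: [0.1, 0.3, 0.8]
opening: 0.996
```

Run:
```python
from h import *
go(436.5,121.5,60,-17)
s=viewer.get_image("side")
crop(s["img"],340,260,140,120,5,"s11.png")
```

```text
t 11.15 pos [444.8 120.6  78.5] shift [-8.4  1.7 18.4] turn [-0.19 -0.48  0.02] F [0.1 0.3 0.8] op 85.0
```

View pics/s11.png

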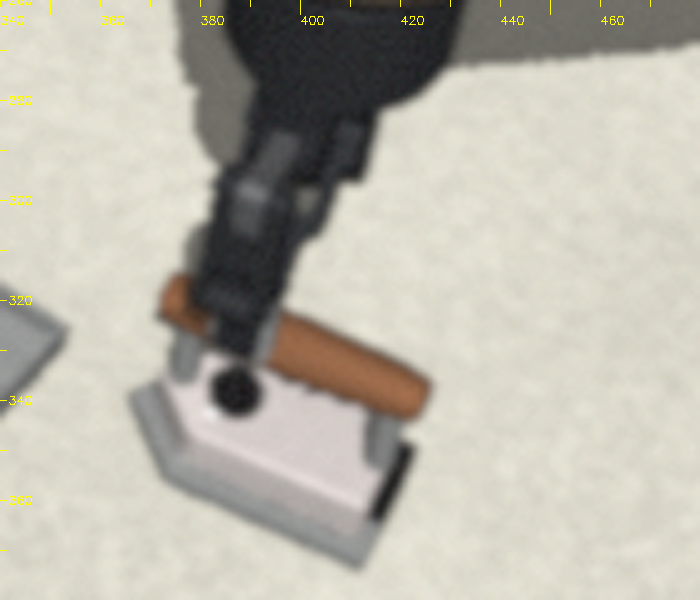

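Call:
send_rows(
  rows=[
    [85, -4, 1, 2, 0, -0.5, 0],
    [85, -4, 0, 8, 0, 0, 0],
    [85, -2, 0, 8, 0, 0, 0],
    [85, 0, 0, 0, 0, 0, 0],
  ],
)

```text
time: 11.6
tcp_pos: [436.1, 122.9, 62.4]
ee_rot: [-3.103, 0.463, -0.006]
force: [-0.2, -0.2, -0.2]
opening: 0.996
```

Run:
```python
from h import *
go(436.5,121.5,59,-17)
```

```text
t 11.6 pos [436.1 122.9  62.4] shift [0.8 1.2 3.4] turn [-0.29 -0.18  0.01] F [-0.2 -0.2 -0.2] op 85.1
```

Then close onto the handle.

Call:
send_rows(
  rows=[
    [60, 0, 1, 4, -0.3, -0.2, 0],
    [30, 0, 0, 0, 0, 0, 0],
    [10, 0, 0, 0, 0, 0, 0],
    [10, 0, 0, 0, 0, 0, 0],
    [10, 0, 0, 0, 0, 0, 0],
  ],
)

```text
time: 12.1
tcp_pos: [436.0, 122.0, 58.4]
ee_rot: [3.107, -0.464, -0.001]
force: [0.4, -0.9, 0.6]
opening: 0.139
```

Run:
```python
from h import *
go(436.5,121.5,59,-17)
s=viewer.get_image("side")
crop(s["img"],340,260,140,120,5,"s12.png")
```

```text
t 12.1 pos [436.  122.   58.4] shift [ 0.6  0.3 -0.6] turn [0.03 0.02 0.03] F [ 0.4 -0.9  0.6] op 11.9
```

View pics/s12.png

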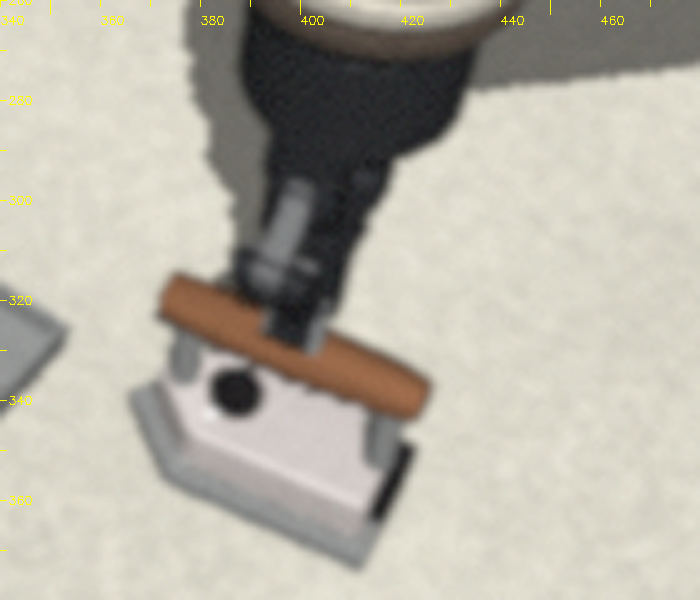

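Call:
send_rows(
  rows=[
    [0, 0, 0, 0, 0, 0, 0],
    [0, 0, 0, 0, 0, 0, 0],
  ],
)

```text
time: 12.35
tcp_pos: [436.1, 122.0, 58.5]
ee_rot: [3.107, -0.464, -0.0]
force: [0.3, -0.6, -1.1]
opening: 0.001
```

Call:
send_rows(
  rows=[
    [0, 0, 0, -4, 0, 0, 0],
    [0, 0, 0, -4, 0, 0, 0],
    [0, 0, 0, -4, 0, 0, 0],
  ],
)

```text
time: 12.65
tcp_pos: [435.9, 121.9, 71.2]
ee_rot: [3.107, -0.464, -0.001]
force: [-0.4, -0.6, 0.1]
opening: -0.002
```

Run:
```python
from h import *
go(436.5,121.5,59,-17)
s=viewer.get_image("side")
crop(s["img"],340,260,140,120,5,"s13.png")
```

```text
t 12.65 pos [435.9 121.9  71.2] shift [ 0.7  0.2 12.2] turn [0.04 0.03 0.02] F [-0.4 -0.6  0.1] op -0.2
```

View pics/s13.png

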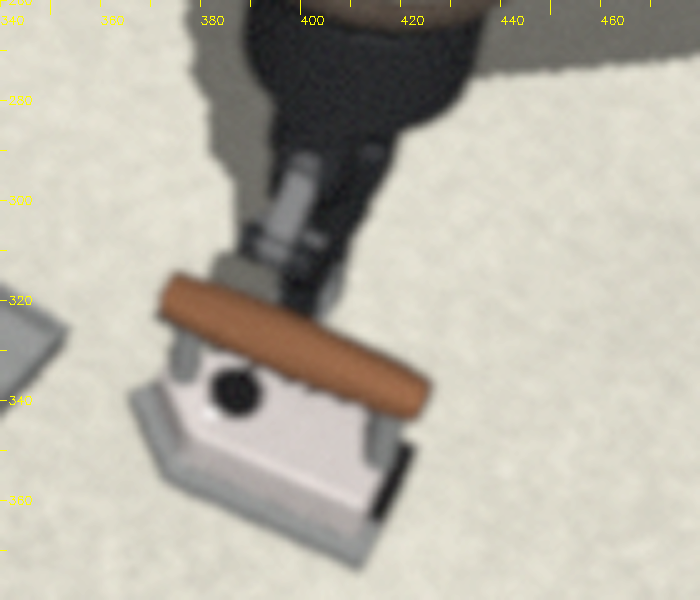

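Run:
```python
from h import *
t=viewer.get_image("top");s=viewer.get_image("side")
o=ctrl.get_obs();p=o["tcp_pos"]
im=s["img"].copy()
for z,c in [(0,(255,0,0)),(30,(0,255,0)),(60,(0,0,255))]:
    q=proj(s,[p+[0,0,z]])[0]; print(z,q)
    cv2.circle(im,tuple(int(round(a*16)) for a in q),16,c,-1,cv2.LINE_AA,4)
# iron model overlay
a=np.radians(-17);ex=np.array([np.cos(a),np.sin(a),0]);c=np.array([436.5,121.5,78])
for k in (-48,0,48):
    q=proj(s,[c+k*ex])[0];print(k,q,proj(t,[c+k*ex])[0]); cv2.circle(im,tuple(int(round(a*16)) for a in q),16,(255,255,0),-1,cv2.LINE_AA,4)
crop(im,340,260,140,120,5,"s14.png")
crop(t["img"],165,240,130,100,5,"t14.png")
print(cam(s)[1].T@-cam(s)[2], cam(t)[1].T@-cam(t)[2])
```

```text
0 [398.28795793 331.67641892]
30 [400.28970444 321.71574812]
60 [402.38851683 311.27207842]
-48 [423.24867619 339.61597774] [222.00811957 336.15879407]
0 [398.53604388 329.1956006 ] [228.16669866 317.89645152]
48 [374.70724097 319.14790069] [234.27533572 299.78220453]
[476.141136   684.05244788 805.70357785] [ 418.92170109 -110.8678124  1594.17202253]
```

View pics/s14.png

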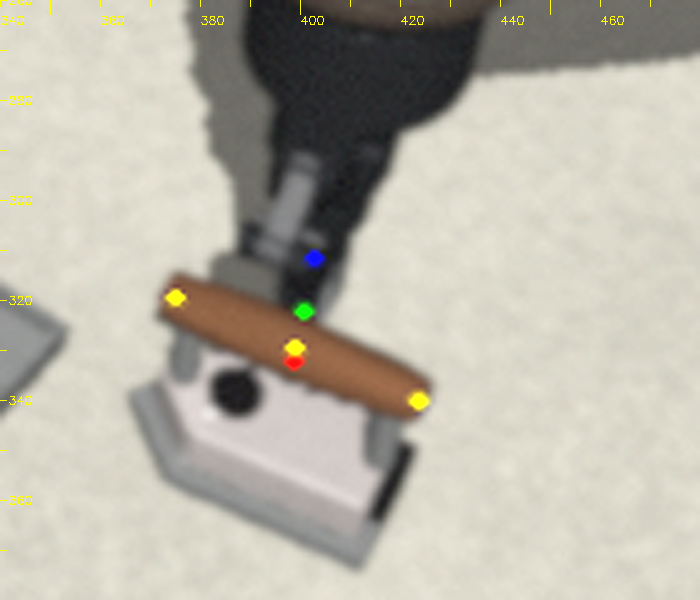

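View pics/t14.png

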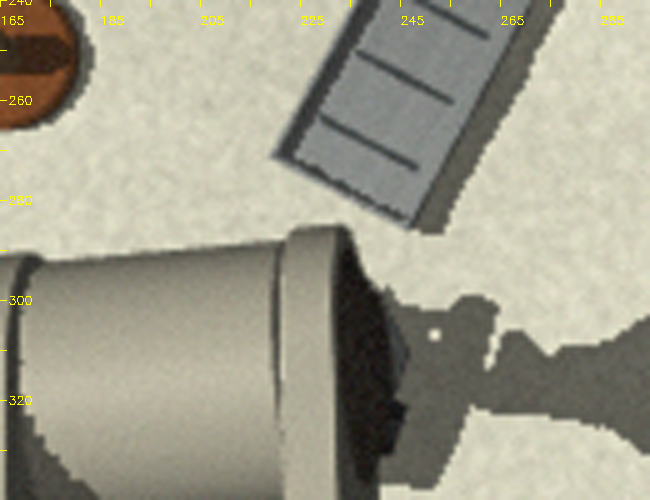

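Run:
```python
from h import *
s=viewer.get_image("side")
for z in (73,83,93,103): print(z,proj(s,[[635,-75,z]]).round(1))
print("start-of-descent s2: near finger open, tcp 428.7,289,193")
for z in (193,206,223): print(z,proj(s,[[428.7,289+45,z],[428.7,289-45,z]]).round(1).tolist())
o=ctrl.get_obs()
for z in (70,80,90,100): print(z,proj(s,[[435.9,121.9,z]]).round(1))
```

```text
73 [[315.4 244.2]]
83 [[315.4 240.9]]
93 [[315.4 237.5]]
103 [[315.4 234.1]]
start-of-descent s2: near finger open, tcp 428.7,289,193
193 [[401.0, 402.6], [406.0, 348.6]]
206 [[402.2, 397.8], [407.1, 343.5]]
223 [[403.9, 391.3], [408.7, 336.7]]
70 [[398.3 332. ]]
80 [[399.  328.8]]
90 [[399.6 325.5]]
100 [[400.3 322.1]]
```

Call:
send_rows(
  rows=[
    [0, 0, 0, -20, 0, 0, 0],
    [0, 0, 0, -25, 0, 0, 0],
    [0, 0, 0, -15, 0, 0, 0],
    [0, 0, 0, 0, 0, 0, 0],
  ],
)

```text
time: 13.25
tcp_pos: [435.1, 121.9, 131.6]
ee_rot: [3.106, -0.464, -0.005]
force: [0.9, -0.1, -0.8]
opening: 0.001
```

Run:
```python
from h import *
s=viewer.get_image("side")
o=ctrl.get_obs();p=o["tcp_pos"];go(436,122,60,-17)
im=s["img"].copy()
for z,c in [(0,(255,0,0)),(20,(0,255,0)),(40,(0,0,255)),(60,(255,255,0))]:
    q=proj(s,[p+[0,0,z]])[0]; print(z,q)
    cv2.circle(im,tuple(int(round(a*16)) for a in q),12,c,-1,cv2.LINE_AA,4)
crop(im,340,240,140,110,5,"s15.png")
```

```text
t 13.3 pos [434.7 121.8 130.6] shift [ 1.5 -0.7 70.5] turn [0.12 0.22 0.02] F [-0.3  0.5 -0.1] op -0.1
0 [403.13930568 311.54155633]
20 [404.60785873 304.29983527]
40 [406.12545617 296.81626682]
60 [407.69459657 289.07852997]
```

View pics/s15.png

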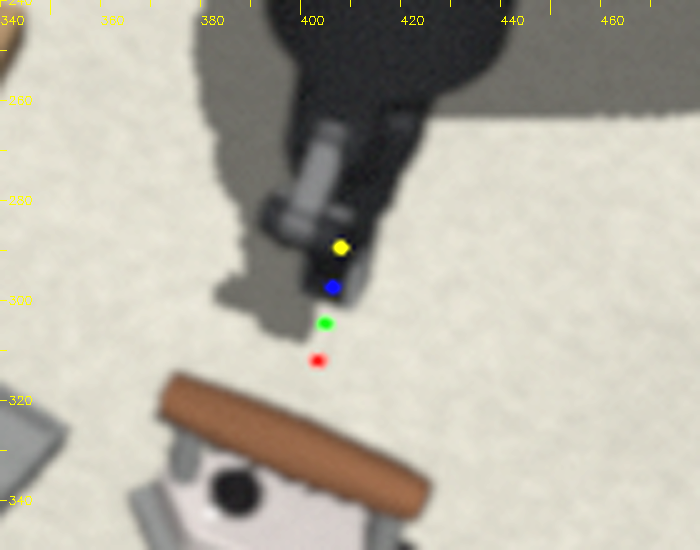

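Call:
send_rows(
  rows=[
    [85, 0, 0, 0, 0, 0, 0],
    [85, 0, 0, 0, 0, 0, 0],
    [85, -1, 0, 20, 0, 0, 0],
    [85, -2, 0, 20, 0, 0, 0],
    [85, -2, 0, 15, 0, 0, 0],
  ],
)

```text
time: 13.8
tcp_pos: [429.1, 123.1, 71.7]
ee_rot: [3.105, -0.464, -0.008]
force: [-0.2, -0.1, -0.9]
opening: 0.845
```

Call:
send_rows(
  rows=[
    [85, -2, 0, 12, 0, 0, 0],
    [85, -2, 0, 10, 0, 0, 0],
    [85, 0, 0, 6, 0, 0, 0],
    [85, 0, 0, 0, 0, 0, 0],
  ],
)

```text
time: 14.2
tcp_pos: [422.8, 124.2, 39.1]
ee_rot: [3.104, -0.463, -0.016]
force: [-0.1, -0.9, 1.1]
opening: 0.995
```

Run:
```python
from h import *
go(436.5,121.5,28,-17)
```

```text
t 14.2 pos [422.8 124.2  39.1] shift [14.  -1.5 11. ] turn [0.26 0.55 0.02] F [-0.1 -0.9  1.1] op 85.0
```

Call:
send_rows(
  rows=[
    [85, 7, -1, 2, 0.2, 0.5, 0],
    [85, 5, 0, 4, 0, 0, 0],
    [85, 1, 0, 4, 0, 0, 0],
    [85, 0, 0, 0, 0, 0, 0],
  ],
)

```text
time: 14.6
tcp_pos: [438.0, 121.1, 29.5]
ee_rot: [3.107, -0.464, 0.004]
force: [-0.4, -0.5, 0.3]
opening: 0.993
```

Run:
```python
from h import *
go(436.5,121.5,28,-17)
s=viewer.get_image("side")
crop(s["img"],340,260,140,110,5,"s16.png")
```

```text
t 14.6 pos [438.  121.1  29.5] shift [-1.6  0.   1.5] turn [-0.01 -0.13  0.01] F [-0.4 -0.5  0.3] op 84.8
```

View pics/s16.png

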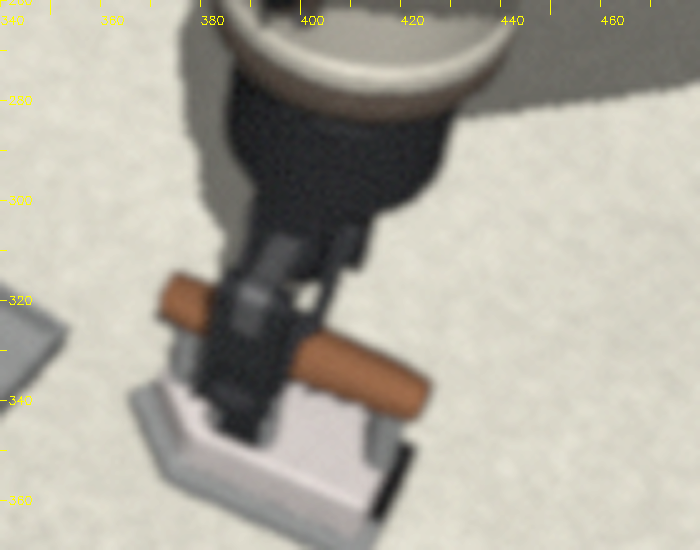

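Call:
send_rows(
  rows=[
    [60, 0, 0, 1, 0, 0, 0],
    [40, 0, 0, 0, 0, 0, 0],
    [0, 0, 0, 0, 0, 0, 0],
    [0, 0, 0, 0, 0, 0, 0],
    [0, 0, 0, 0, 0, 0, 0],
  ],
)

```text
time: 15.15
tcp_pos: [438.2, 121.0, 29.4]
ee_rot: [3.107, -0.464, 0.005]
force: [-1.8, -3.2, 3.2]
opening: 0.263
```

Run:
```python
from h import *
go(436.5,121.5,28,-17)
s=viewer.get_image("side")
crop(s["img"],340,260,140,110,5,"s17.png")
```

```text
t 15.15 pos [438.2 121.   29.4] shift [-1.8  0.   1.4] turn [-0.01 -0.19  0.02] F [-1.8 -3.2  3.2] op 22.5
```

View pics/s17.png

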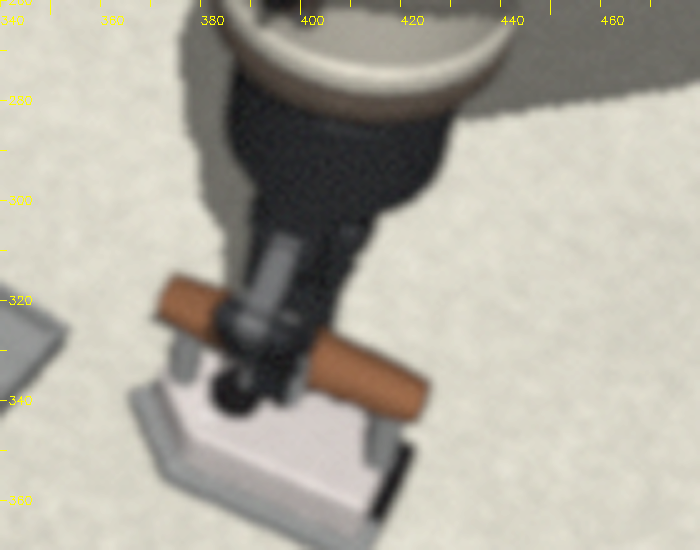

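Call:
send_rows(
  rows=[
    [0, 0, 0, -5, 0, 0, 0],
    [0, 0, 0, -10, 0, 0, 0],
    [0, 0, 0, -15, 0, 0, 0],
    [0, 0, 0, -15, 0, 0, 0],
    [0, 0, 0, -10, 0, 0, 0],
  ],
)

```text
time: 15.7
tcp_pos: [435.6, 121.1, 85.5]
ee_rot: [3.106, -0.464, -0.004]
force: [-0.0, 0.2, -8.0]
opening: 0.259
```

Run:
```python
from h import *
go(605,90,90,-26.5)
s=viewer.get_image("side")
crop(s["img"],340,260,140,110,5,"s18.png")
```

```text
t 15.7 pos [435.6 121.1  85.5] shift [171.1 -19.7  -4.9] turn [0.1  0.13 9.52] F [-0.   0.2 -8. ] op 22.1
```

View pics/s18.png

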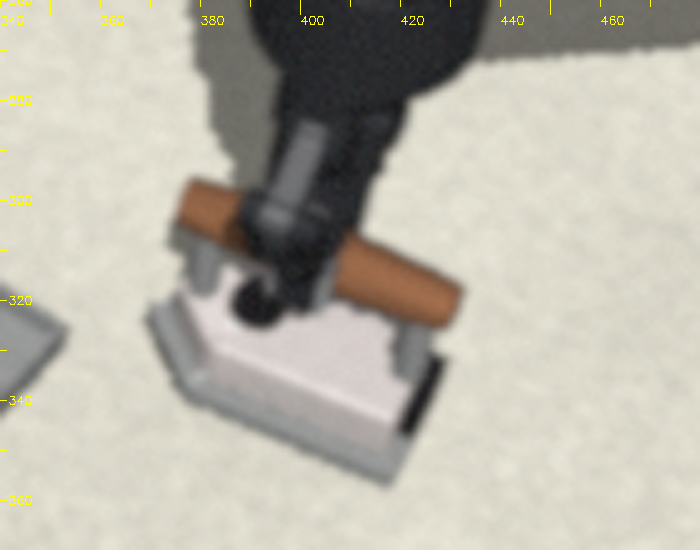

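Call:
send_rows(
  rows=[
    [0, 15, -2, -3, 0, 0, 2],
    [0, 30, -4, -2, 0, 0, 3],
    [0, 35, -2, 0, 0, 0, 3],
    [0, 35, 0, 0, 0, 0, 1.5],
    [0, 20, 0, 0, 0, 0, 0],
  ],
)

```text
time: 16.25
tcp_pos: [565.7, 77.7, 92.1]
ee_rot: [-3.057, 0.726, 0.002]
force: [-1.2, 1.7, -7.3]
opening: 0.267
```

Run:
```python
from h import *
go(605,90,85,-26.5)
```

```text
t 16.25 pos [565.7  77.7  92.1] shift [ 29.6 -28.6   7. ] turn [ 0.01  0.07 -0.21] F [-1.2  1.7 -7.3] op 22.8
```

Call:
send_rows(
  rows=[
    [0, 12, -12, 0, 0, 0, 0],
    [0, 10, -10, 0, 0, 0, 0],
    [0, 4, -4, 0, 0, 0, 0],
    [0, 0, 0, 0, 0, 0, 0],
  ],
)

```text
time: 16.65
tcp_pos: [603.0, 87.6, 89.2]
ee_rot: [3.055, -0.729, -0.008]
force: [-0.9, 0.3, -7.3]
opening: 0.261
```

Run:
```python
from h import *
go(605,90,60,-26.5)
t=viewer.get_image("top");s=viewer.get_image("side")
crop(s["img"],240,250,140,110,5,"s19.png")
crop(t["img"],190,210,130,100,5,"t19.png")
```

```text
t 16.65 pos [603.   87.6  89.2] shift [ 0.8 -3.1 29.1] turn [ 0.12  0.26 -0.36] F [-0.9  0.3 -7.3] op 22.3
```

View pics/s19.png

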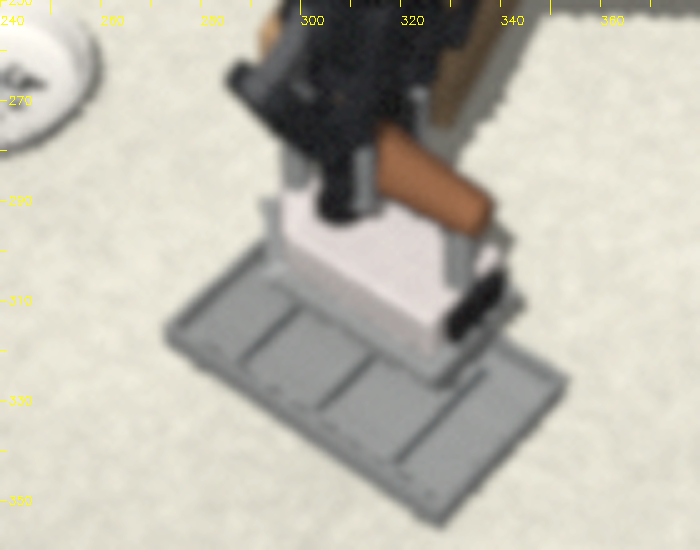

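View pics/t19.png

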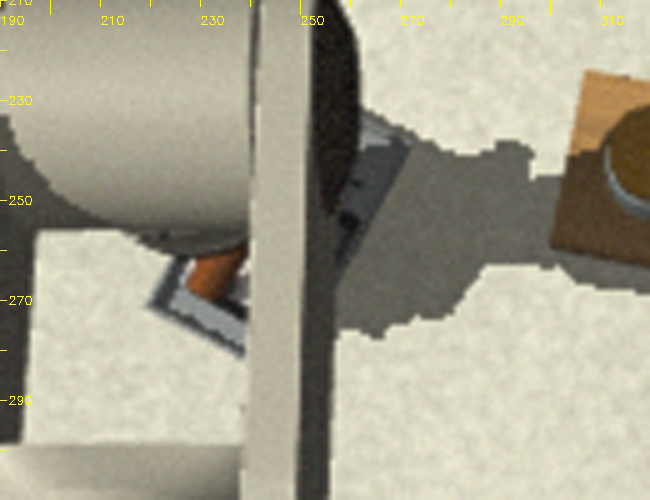

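Call:
send_rows(
  rows=[
    [0, 1, -2, 4, 0, 0.2, -0.3],
    [0, 0, -1, 10, 0, 0, 0],
    [0, 0, 0, 10, 0, 0, 0],
    [0, 0, 0, 3, 0, 0, 0],
    [0, 0, 0, 0, 0, 0, 0],
  ],
)

```text
time: 17.25
tcp_pos: [602.8, 89.9, 59.9]
ee_rot: [3.056, -0.72, -0.003]
force: [-0.6, 0.7, -7.3]
opening: 0.264
```

Run:
```python
from h import *
go(605,90,41,-26.5)
t=viewer.get_image("top");s=viewer.get_image("side")
crop(s["img"],240,250,140,110,5,"s20.png")
```

```text
t 17.25 pos [602.8  89.9  59.9] shift [ 2.  -1.1 18.9] turn [ 0.15  0.07 -0.  ] F [-0.6  0.7 -7.3] op 22.6
```

View pics/s20.png

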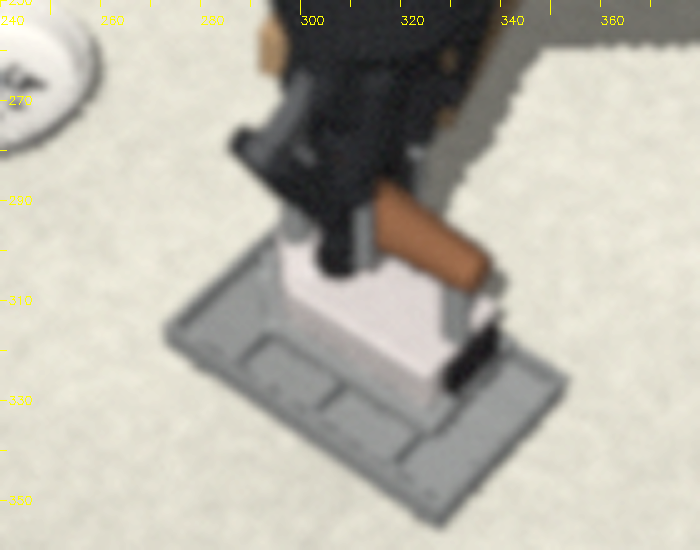

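Run:
```python
from h import *
s=viewer.get_image("side"); t=viewer.get_image("top")
o=ctrl.get_obs(); p=o["tcp_pos"]
def rect(c,L,W,yaw,z):
    a=np.radians(yaw);e=np.array([np.cos(a),np.sin(a)]);f=np.array([-e[1],e[0]])
    return np.array([[*(np.array(c)+i*L/2*e+j*W/2*f),z] for i,j in((1,1),(1,-1),(-1,-1),(-1,1))])
def draw(im,d,P,c):
    q=(proj(d,P)+.5)*5*1-.5*0
    return q
im={}
for n,d,ox,oy in(("s",s,240,250),("t",t,190,205)):
    c=cv2.resize(np.ascontiguousarray(d["img"][oy:oy+110,ox:ox+140,::-1]),None,fx=5,fy=5,interpolation=cv2.INTER_CUBIC)
    for P,col in((rect((605,90),144,84,-26.5,22),(0,0,255)),(rect((605,90),144,84,-26.5,0),(0,120,255)),(rect(p[:2],110,56,-26.4,p[2]-29.4),(0,255,0))):
        q=((proj(d,P)-[ox,oy]+.5)*5-.5)
        cv2.polylines(c,[np.round(q*16).astype(np.int32)],True,col,1,cv2.LINE_AA,4)
    cv2.imwrite(f"pics/{n}21.png",c)
```

```text
(no output)
```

View pics/s21.png

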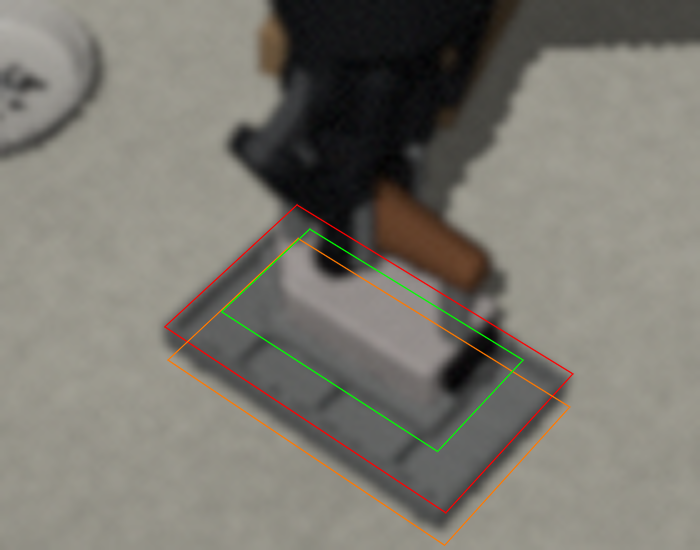

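View pics/t21.png

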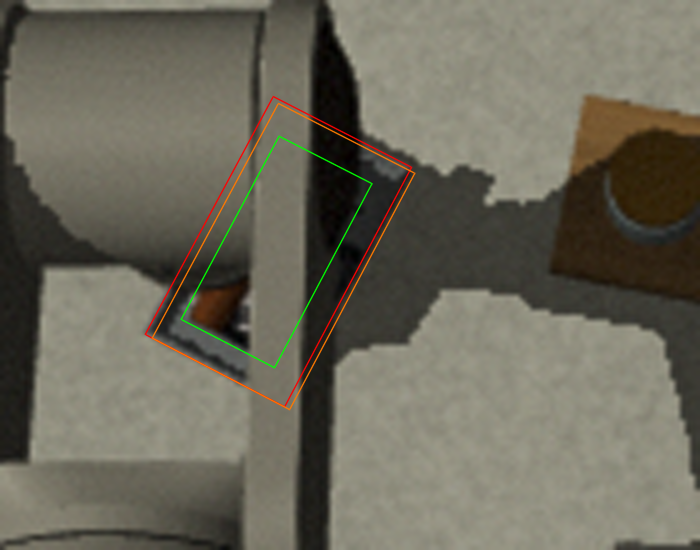

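Call:
send_rows(
  rows=[
    [0, 1, -0.5, 5, 0.1, 0, 0],
    [0, 0, 0, 6, 0, 0, 0],
    [0, 0, 0, 4, 0, 0, 0],
    [0, 0, 0, 0, 0, 0, 0],
  ],
)

```text
time: 17.85
tcp_pos: [605.0, 89.8, 45.2]
ee_rot: [-3.058, 0.72, -0.002]
force: [-0.4, 0.1, -7.6]
opening: 0.259
```

Run:
```python
from h import *
go(605,90,41,-26.5)
t=viewer.get_image("top");s=viewer.get_image("side")
crop(s["img"],240,250,140,110,5,"s22.png")
```

```text
t 17.85 pos [605.   89.8  45.2] shift [-0.1 -0.2  4.2] turn [-0.03 -0.06 -0.01] F [-0.4  0.1 -7.6] op 22.1
```

View pics/s22.png

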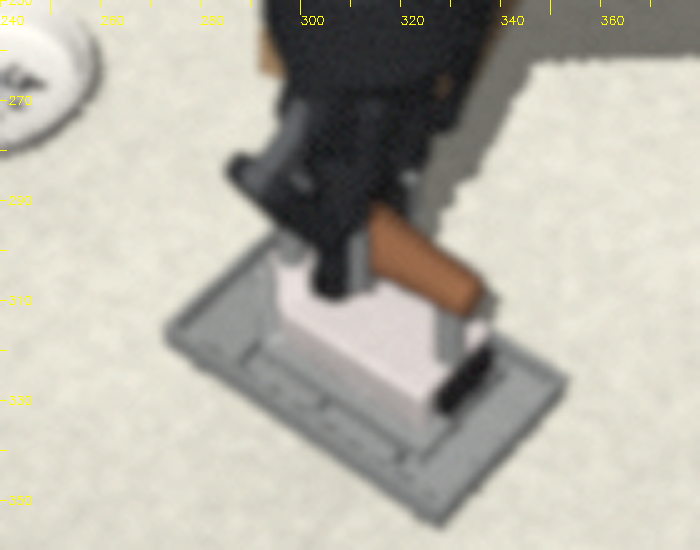

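Call:
send_rows(
  rows=[
    [0, 0, 0, 3, 0, 0, 0],
    [0, 0, 0, 2.5, 0, 0, 0],
  ],
)

```text
time: 18.15
tcp_pos: [605.6, 89.8, 40.6]
ee_rot: [-3.057, 0.72, -0.004]
force: [0.1, 0.2, -7.3]
opening: 0.264
```

Call:
send_rows(
  rows=[
    [0, 0, 0, 2, 0, 0, 0],
  ],
)

```text
time: 18.25
tcp_pos: [605.9, 89.6, 40.3]
ee_rot: [-3.058, 0.72, -0.006]
force: [-19.0, -3.5, 38.6]
opening: 0.266
```

Call:
send_rows(
  rows=[
    [0, 0, 0, -0.3, 0, 0, 0],
    [40, 0, 0, 0, 0, 0, 0],
    [85, 0, 0, 0, 0, 0, 0],
    [85, 0, 0, 0, 0, 0, 0],
  ],
)

```text
time: 18.65
tcp_pos: [607.3, 89.6, 42.6]
ee_rot: [-3.057, 0.72, -0.012]
force: [0.5, -1.0, -0.3]
opening: 0.761
```

Call:
send_rows(
  rows=[
    [85, 0, 0, -10, 0, 0, 0],
    [85, 0, 0, -20, 0, 0, 0],
    [85, 0, 0, -30, 0, 0, 0],
    [85, 0, 0, -40, 0, 0, 0],
    [85, 0, 0, -20, 0, 0, 0],
  ],
)

```text
time: 19.15
tcp_pos: [605.1, 89.7, 166.6]
ee_rot: [-3.057, 0.72, -0.007]
force: [0.3, 0.5, 0.1]
opening: 0.998
```

Run:
```python
from h import *
go(427.5,-283,150,0)
t=viewer.get_image("top");s=viewer.get_image("side")
crop(s["img"],240,250,140,110,5,"s23.png")
```

```text
t 19.15 pos [605.1  89.7 166.6] shift [  7.3 412.8  16.1] turn [ -0.03  -0.24 -26.51] F [0.3 0.5 0.1] op 85.2
```

View pics/s23.png

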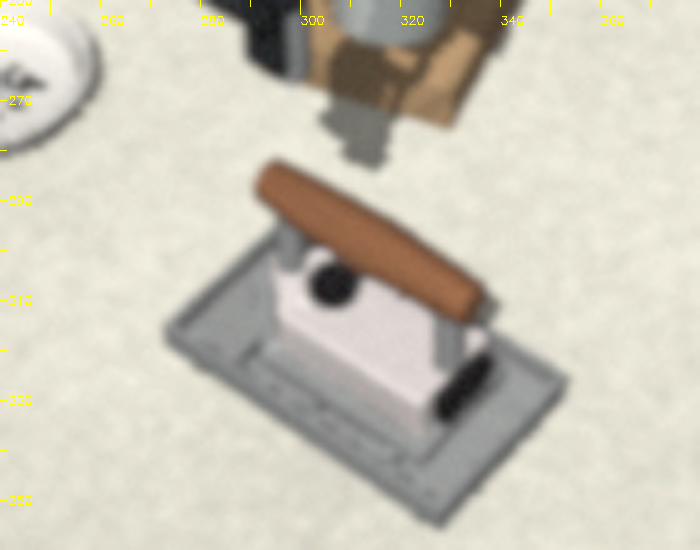

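Call:
send_rows(
  rows=[
    [85, 0, 30, 0, 0, 0, -6],
    [85, -4, 40, 0, 0, 0, -6],
    [85, -8, 39, 0, 0, 0, -6],
    [85, -12, 38, 0, 0, 0, -6],
    [85, -16, 37, 0, 0, 0, -2],
  ],
)

```text
time: 19.75
tcp_pos: [521.0, -82.6, 166.1]
ee_rot: [-3.141, -0.023, -0.01]
force: [0.1, -1.2, -0.5]
opening: 0.99
```

Run:
```python
from h import *
go(427.5,-283,150,0)
```

```text
t 19.75 pos [521.  -82.6 166.1] shift [-96.6 199.   15.4] turn [-0.02 -0.38  0.85] F [ 0.1 -1.2 -0.5] op 84.6
```

Call:
send_rows(
  rows=[
    [85, -22, 45, 0, 0, 0, 0],
    [85, -22, 45, 0, 0, 0, 0],
    [85, -22, 45, 0, 0, 0, 0.5],
    [85, -18, 36, 0, 0, 0, 0],
    [85, -6, 14, 0, 0, 0, 0],
  ],
)

```text
time: 20.25
tcp_pos: [429.1, -273.0, 165.4]
ee_rot: [3.141, 0.011, 0.01]
force: [0.3, 0.6, 0.2]
opening: 0.997
```

Run:
```python
from h import *
go(427.5,-283,100,0)
t=viewer.get_image("top");s=viewer.get_image("side")
crop(s["img"],350,150,140,110,5,"s24.png")
crop(t["img"],180,190,160,120,5,"t24.png")
```

```text
t 20.25 pos [ 429.1 -273.   165.4] shift [-2.1 10.  65.4] turn [ 0.01 -0.38  0.4 ] F [0.3 0.6 0.2] op 85.1
```

View pics/s24.png

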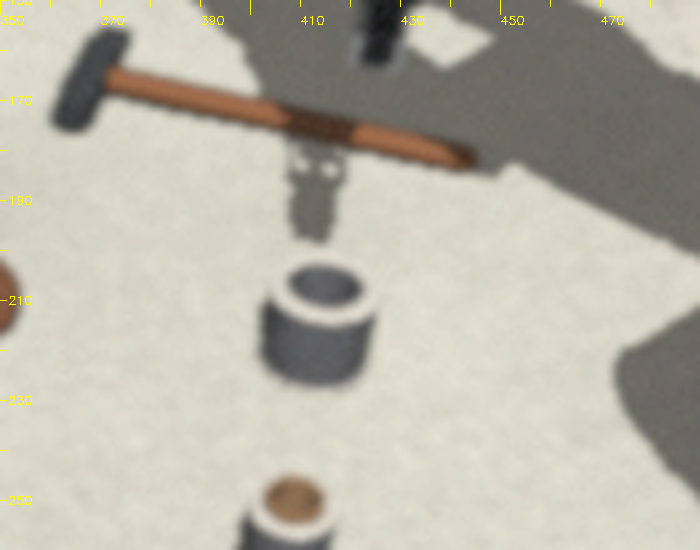

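View pics/t24.png

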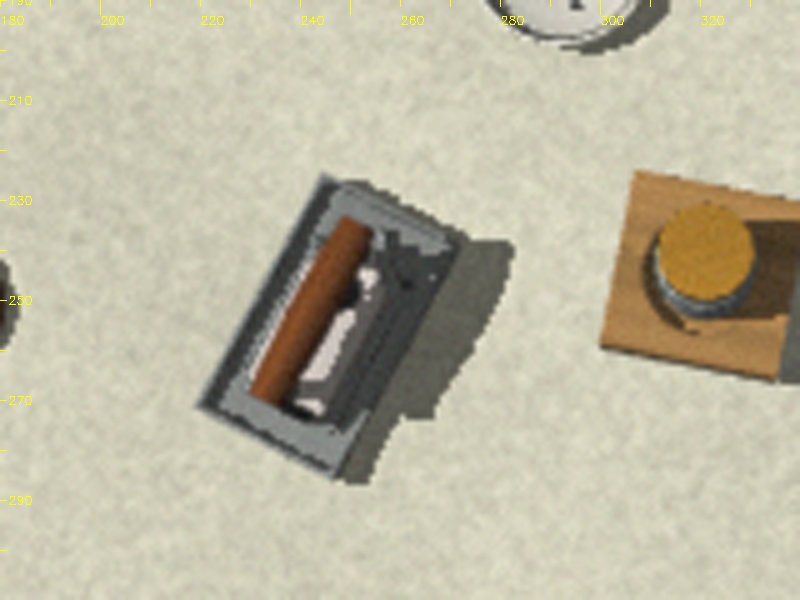

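Call:
send_rows(
  rows=[
    [85, -2, 5, 15, 0, -0.4, 0.4],
    [85, -1, 3, 30, 0, 0, 0],
    [85, -1, 0, 35, 0, 0, 0],
    [85, 0, 0, 20, 0, 0, 0],
    [85, 0, 0, 0, 0, 0, 0],
  ],
)

```text
time: 20.85
tcp_pos: [426.6, -277.1, 58.8]
ee_rot: [-3.141, -0.002, 0.003]
force: [-0.3, 0.2, 0.9]
opening: 0.994
```

Run:
```python
from h import *
go(427.5,-283,20,0)
t=viewer.get_image("top");s=viewer.get_image("side")
crop(s["img"],350,150,140,110,5,"s25.png")
```

```text
t 20.85 pos [ 426.6 -277.1   58.8] shift [ 1.   6.  38.8] turn [-0.06  0.1   0.08] F [-0.3  0.2  0.9] op 84.9
```

View pics/s25.png

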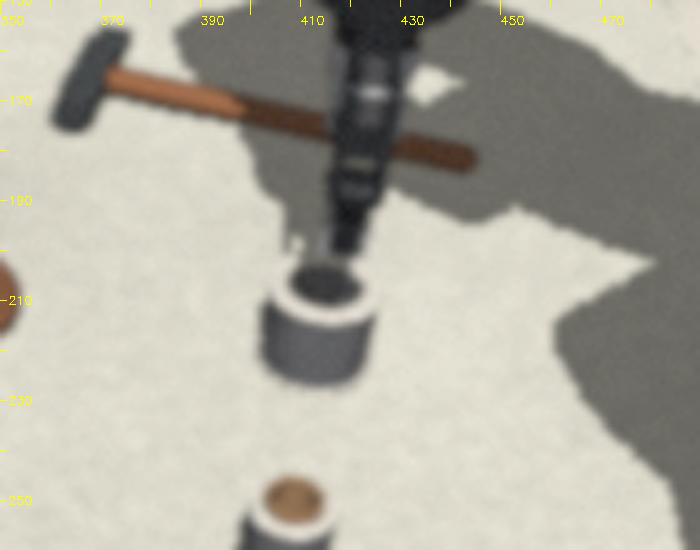

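Run:
```python
from h import *
s=viewer.get_image("side")
for y in (-235,-220):
  for z in (60,80,100,120): print(y,z,proj(s,[[426.6,y,z]]).round(1))
print(proj(s,[[427.5,-283,50],[427.5,-254,0]]).round(1))
```

```text
-235 60 [[414.7 215.7]]
-235 80 [[415.9 209.2]]
-235 100 [[417.1 202.6]]
-235 120 [[418.4 195.7]]
-220 60 [[414.3 219.7]]
-220 80 [[415.5 213.2]]
-220 100 [[416.8 206.5]]
-220 120 [[418.1 199.7]]
[[414.9 206.6]
 [411.3 229.3]]
```

Call:
send_rows(
  rows=[
    [85, 0, 4, 12, 0, 0, 0],
    [85, 0, 1, 22, 0, 0, 0],
    [85, -1, 0, 22, 0, 0, 0],
    [85, 0, 0, 8, 0, 0, 0],
    [85, 0, 0, 0, 0, 0, 0],
  ],
)

```text
time: 21.5
tcp_pos: [430.1, -286.6, -0.2]
ee_rot: [3.133, 0.003, 0.013]
force: [0.2, -0.2, 0.6]
opening: 0.992
```

Run:
```python
from h import *
go(427.5,-283,-20,0)
t=viewer.get_image("top");s=viewer.get_image("side")
crop(s["img"],350,150,140,110,5,"s26.png")
```

```text
t 21.5 pos [ 4.301e+02 -2.866e+02 -2.000e-01] shift [-2.7 -3.7 19.7] turn [ 0.49 -0.49  0.12] F [ 0.2 -0.2  0.6] op 84.7
```

View pics/s26.png

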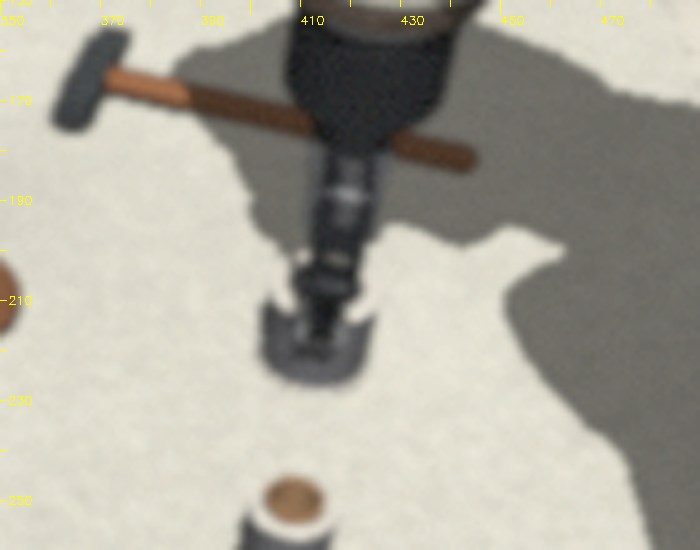

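Call:
send_rows(
  rows=[
    [85, -2, -3, 6, 0.5, -0.5, 0],
    [85, 0, 0, 10, 0, 0, 0],
    [85, 0, 0, 7, 0, 0, 0],
    [85, 0, 0, 0, 0, 0, 0],
  ],
)

```text
time: 22.0
tcp_pos: [429.5, -284.6, -21.9]
ee_rot: [3.139, 0.004, 0.004]
force: [-0.1, -0.3, -0.8]
opening: 0.995
```

Run:
```python
from h import *
go(427.5,-283,-25,0)
t=viewer.get_image("top");s=viewer.get_image("side")
crop(s["img"],350,150,140,110,5,"s27.png")
```

```text
t 22.0 pos [ 429.5 -284.6  -21.9] shift [-2.  -1.6  3.1] turn [ 0.13 -0.16  0.13] F [-0.1 -0.3 -0.8] op 85.0
```

View pics/s27.png

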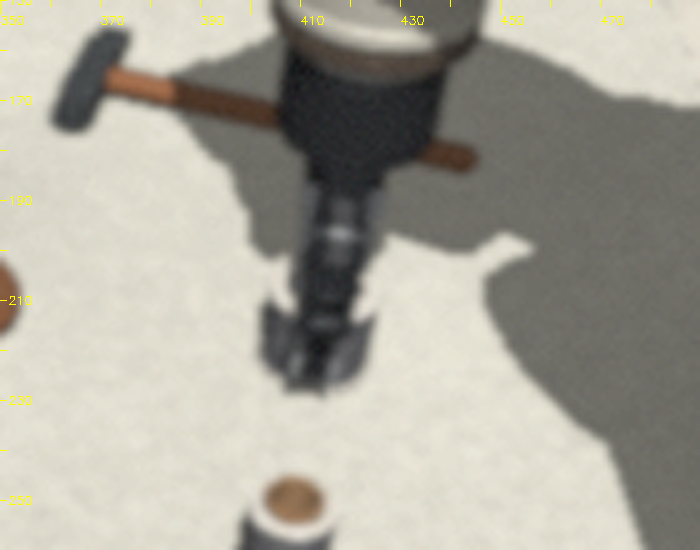

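Call:
send_rows(
  rows=[
    [75, -2, -1, 0, 0, 0, 0],
    [60, 0, 0, 0, 0, 0, 0],
    [30, 0, 0, 0, 0, 0, 0],
    [30, 0, 0, 0, 0, 0, 0],
    [30, 0, 0, 0, 0, 0, 0],
  ],
)

```text
time: 22.6
tcp_pos: [428.1, -284.2, -19.6]
ee_rot: [3.137, 0.004, 0.008]
force: [-0.0, -0.1, -0.8]
opening: 0.663
```

Run:
```python
from h import *
go(427.5,-283,-25,0)
```

```text
t 22.6 pos [ 428.1 -284.2  -19.6] shift [-0.6 -1.3  5.4] turn [ 0.24 -0.27  0.14] F [-0.  -0.1 -0.8] op 56.6
```

Call:
send_rows(
  rows=[
    [30, 0, 0, -5, 0, 0, 0],
    [30, 0, 0, -15, 0, 0, 0],
    [30, 0, 0, -30, 0, 0, 0],
    [30, 0, 0, -40, 0, 0, 0],
    [30, 0, 0, -30, 0, 0, 0],
  ],
)

```text
time: 23.1
tcp_pos: [425.5, -281.9, 101.3]
ee_rot: [-3.14, -0.004, 0.002]
force: [0.1, 0.8, -0.4]
opening: 0.658
```

Run:
```python
from h import *
go(613.5,307,100,0)
t=viewer.get_image("top");s=viewer.get_image("side")
crop(s["img"],350,130,140,110,5,"s28.png")
```

```text
t 23.1 pos [ 425.5 -281.9  101.3] shift [ 189.4 -588.5    1.8] turn [-0.08  0.08  0.13] F [ 0.1  0.8 -0.4] op 56.2
```

View pics/s28.png

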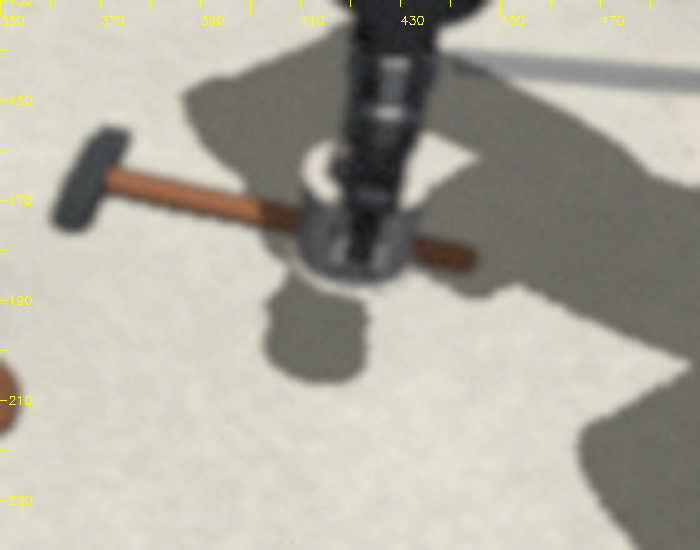

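Call:
send_rows(
  rows=[
    [30, 5, -15, -3, 0, 0, 0],
    [30, 10, -32, -2, 0, 0, 0],
    [30, 14, -44, 0, 0, 0, 0],
    [30, 14, -44, 0, 0, 0, 0],
    [30, 14, -44, 0, 0, 0, 0],
  ],
)

```text
time: 23.7
tcp_pos: [483.4, -99.4, 106.7]
ee_rot: [3.14, -0.009, 0.001]
force: [0.7, -0.8, -0.1]
opening: 0.66
```

Call:
send_rows(
  rows=[
    [30, 14, -44, 0, 0, 0, 0],
    [30, 14, -44, 0, 0, 0, 0],
    [30, 14, -44, 0, 0, 0, 0],
    [30, 14, -44, 0, 0, 0, 0],
    [30, 14, -44, 0, 0, 0, 0],
  ],
)

```text
time: 24.2
tcp_pos: [552.7, 134.6, 103.8]
ee_rot: [3.141, -0.008, -0.005]
force: [0.3, -1.1, -0.6]
opening: 0.663
```

Run:
```python
from h import *
go(613.5,307,100,0)
```

```text
t 24.2 pos [552.7 134.6 103.8] shift [  59.9 -172.7    3.5] turn [ 0.05  0.18 -0.29] F [ 0.3 -1.1 -0.6] op 56.6
```

Call:
send_rows(
  rows=[
    [30, 13, -40, 0, 0, 0, 0],
    [30, 13, -40, 0, 0, 0, 0],
    [30, 12, -36, 0, 0, 0, -0.3],
    [30, 10, -25, 0, 0, 0, 0],
    [30, 2, -5, 0, 0, 0, 0],
  ],
)

```text
time: 24.7
tcp_pos: [599.3, 296.4, 98.6]
ee_rot: [3.14, 0.01, -0.016]
force: [0.4, -0.6, -0.4]
opening: 0.662
```

Run:
```python
from h import *
go(613.5,307,60,0)
t=viewer.get_image("top");s=viewer.get_image("side")
crop(s["img"],220,330,140,110,5,"s29.png")
crop(t["img"],110,200,140,110,5,"t29.png")
print(proj(s,[[613.5,307,53]]),proj(t,[[613.5,307,53]]))
```

```text
t 24.7 pos [599.3 296.4  98.6] shift [ 14.6 -10.6  38.4] turn [0.07 0.58 0.38] F [ 0.4 -0.6 -0.4] op 56.5
[[280.46149092 409.00306809]] [[161.17530754 248.97106161]]
```

View pics/s29.png

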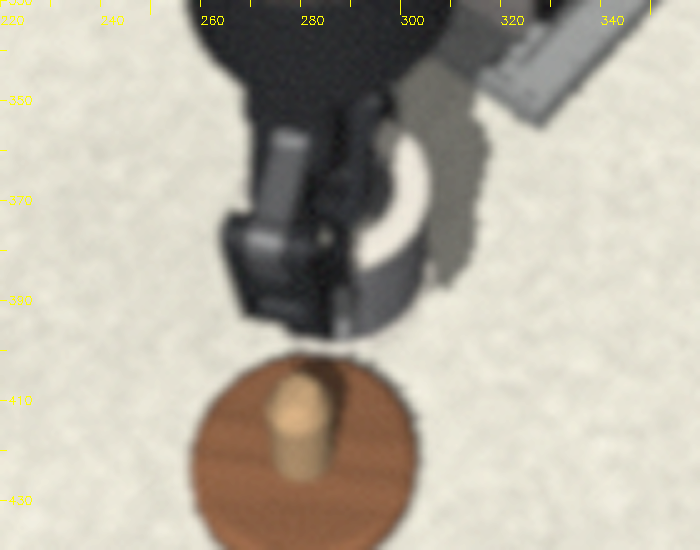

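View pics/t29.png

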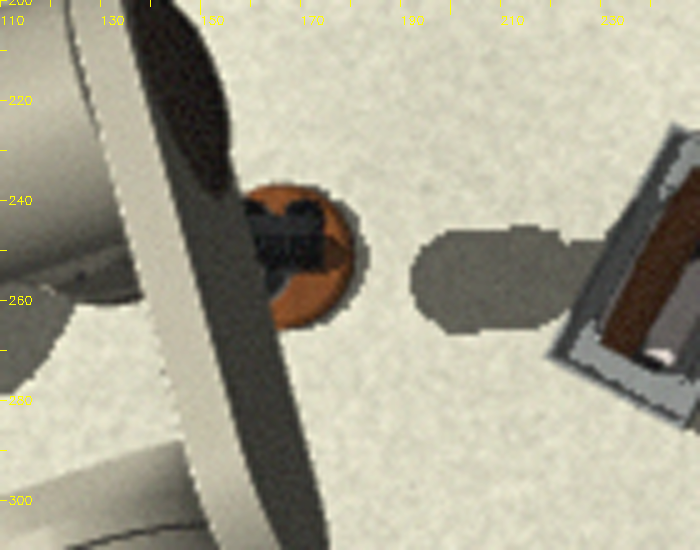

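Call:
send_rows(
  rows=[
    [30, 7, -6, 0, 0, 0.6, 0.4],
    [30, 6, -3, 0, 0, 0, 0],
    [30, 1, -1, 0, 0, 0, 0],
    [30, 0, 0, 0, 0, 0, 0],
  ],
)

```text
time: 25.2
tcp_pos: [613.6, 302.4, 98.8]
ee_rot: [3.139, -0.007, 0.001]
force: [-1.0, 0.3, -0.3]
opening: 0.66
```

Run:
```python
from h import *
go(613.5,307,60,0)
s=viewer.get_image("side")
crop(s["img"],220,350,140,110,5,"s30.png")
```

```text
t 25.2 pos [613.6 302.4  98.8] shift [-0.1 -4.7 38.7] turn [ 0.15 -0.04 -0.26] F [-1.   0.3 -0.3] op 56.4
```

View pics/s30.png

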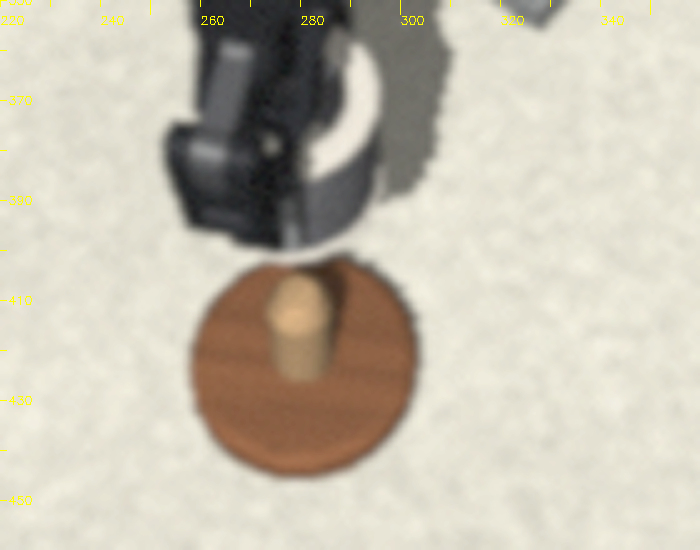

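Call:
send_rows(
  rows=[
    [30, 0, -4, 8, 0, 0, -0.3],
    [30, 0, -1, 16, 0, 0, 0],
    [30, 0, 0, 18, 0, 0, 0],
    [30, 0, 0, 8, 0, 0, 0],
    [30, 0, 0, 0, 0, 0, 0],
  ],
)

```text
time: 25.75
tcp_pos: [612.8, 306.6, 43.8]
ee_rot: [3.139, 0.0, -0.001]
force: [0.5, -0.0, -0.0]
opening: 0.666
```

Run:
```python
from h import *
go(613.5,307,40,0)
s=viewer.get_image("side")
crop(s["img"],220,350,140,110,5,"s31.png")
```

```text
t 25.75 pos [612.8 306.6  43.8] shift [ 0.7 -0.4  3.8] turn [0.17 0.03 0.02] F [ 0.5 -0.  -0. ] op 56.8
```

View pics/s31.png

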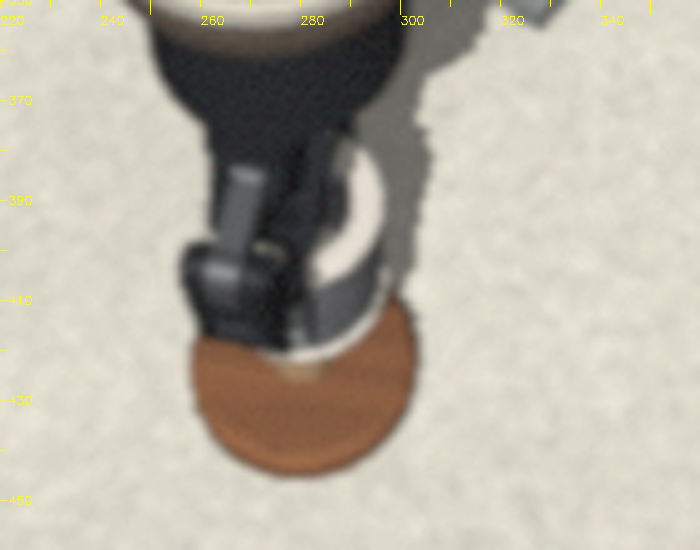

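Call:
send_rows(
  rows=[
    [30, 0, 0, 6, 0, 0, 0],
    [30, 0, 0, 10, 0, 0, 0],
    [30, 0, 0, 8, 0, 0, 0],
    [30, 0, 0, 0, 0, 0, 0],
  ],
)

```text
time: 26.2
tcp_pos: [613.6, 306.8, 19.7]
ee_rot: [3.139, 0.0, 0.003]
force: [-0.6, -0.2, -0.4]
opening: 0.661
```

Run:
```python
from h import *
go(613.5,307,-7,0)
s=viewer.get_image("side")
crop(s["img"],220,350,140,110,5,"s32.png")
```

```text
t 26.2 pos [613.6 306.8  19.7] shift [-0.1 -0.2 26.7] turn [ 0.12 -0.1   0.02] F [-0.6 -0.2 -0.4] op 56.4
```

View pics/s32.png

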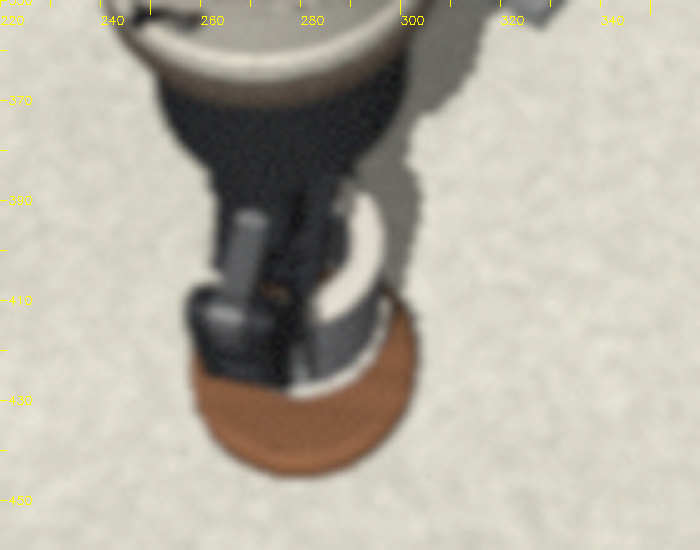

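Call:
send_rows(
  rows=[
    [30, 0, 0, 6, 0, 0, 0],
    [30, 0, 0, 8, 0, 0, 0],
    [30, 0, 0, 6, 0, 0, 0],
    [30, 0, 0, 2, 0, 0, 0],
  ],
)

```text
time: 26.65
tcp_pos: [614.3, 307.1, -2.7]
ee_rot: [3.14, 0.001, 0.006]
force: [0.2, 0.7, -0.6]
opening: 0.664
```

Run:
```python
from h import *
go(613.5,307,-8,0)
```

```text
t 26.65 pos [614.3 307.1  -2.7] shift [-0.8  0.1  5.3] turn [ 0.09 -0.21  0.02] F [ 0.2  0.7 -0.6] op 56.7
```

Call:
send_rows(
  rows=[
    [30, -1, 0, 4, 0, 0, 0],
    [30, 0, 0, 2.5, 0, 0, 0],
  ],
)

```text
time: 26.85
tcp_pos: [613.4, 307.1, -8.2]
ee_rot: [3.14, 0.001, 0.006]
force: [-19.4, -7.1, 41.7]
opening: 0.663
```

Call:
send_rows(
  rows=[
    [30, 0, 0, 2, 0, 0, 0],
  ],
)

```text
time: 26.95
tcp_pos: [613.4, 307.1, -8.2]
ee_rot: [3.14, 0.001, 0.007]
force: [-15.1, -6.6, 33.1]
opening: 0.659
```

Seated at the expected height (−8). Release and rise.

Call:
send_rows(
  rows=[
    [30, 0, 0, -0.5, 0, 0, 0],
    [70, 0, 0, 0, 0, 0, 0],
    [85, 0, 0, 0, 0, 0, 0],
    [85, 0, 0, 0, 0, 0, 0],
  ],
)

```text
time: 27.35
tcp_pos: [613.6, 307.3, -6.9]
ee_rot: [3.141, 0.001, 0.01]
force: [-0.6, 0.5, 0.4]
opening: 0.995
```

Call:
send_rows(
  rows=[
    [85, 0, 0, -8, 0, 0, 0],
    [85, 0, 0, -20, 0, 0, 0],
    [85, 0, 0, -40, 0, 0, 0],
    [85, 0, 0, -45, 0, 0, 0],
    [85, 0, 0, -30, 0, 0, 0],
  ],
)

```text
time: 27.85
tcp_pos: [610.3, 306.5, 136.7]
ee_rot: [3.137, 0.001, -0.005]
force: [1.3, 0.5, -0.1]
opening: 0.999
```

Run:
```python
from h import *
go(433,-100,130,0)
s=viewer.get_image("side")
crop(s["img"],220,350,140,110,5,"s33.png")
```

```text
t 27.85 pos [610.3 306.5 136.7] shift [-177.5  406.4    8.9] turn [0.24 0.17 0.03] F [ 1.3  0.5 -0.1] op 85.3
```

View pics/s33.png

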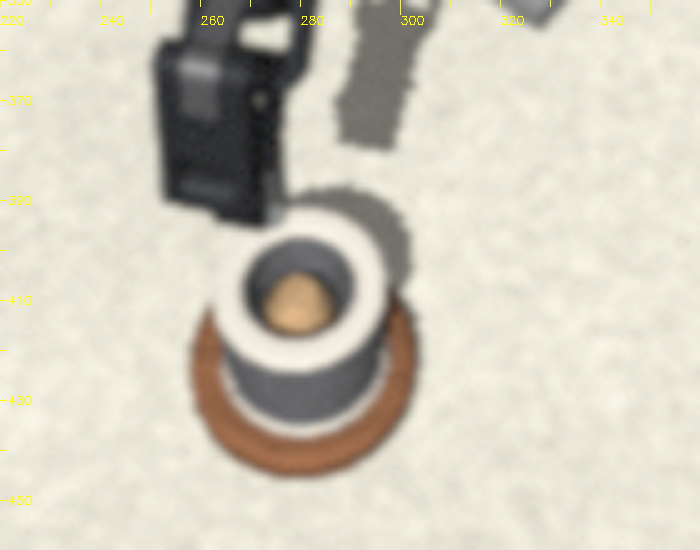

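Call:
send_rows(
  rows=[
    [85, -10, 20, -3, 0, 0, 0],
    [85, -18, 40, 0, 0, 0, 0],
    [85, -19, 44, 0, 0, 0, 0],
    [85, -19, 44, 0, 0, 0, 0],
    [85, -19, 44, 0, 0, 0, 0],
  ],
)

```text
time: 28.4
tcp_pos: [525.9, 114.0, 147.4]
ee_rot: [3.141, 0.011, 0.013]
force: [2.1, -1.2, 0.3]
opening: 0.995
```

Call:
send_rows(
  rows=[
    [85, -19, 44, 0, 0, 0, 0],
    [85, -19, 44, 0, 0, 0, 0],
    [85, -19, 44, 0, 0, 0, 0],
    [85, -19, 40, 0, 0, 0, 0],
    [85, -10, 20, 0, 0, 0, 0],
  ],
)

```text
time: 28.9
tcp_pos: [435.5, -86.9, 148.3]
ee_rot: [3.14, 0.01, 0.018]
force: [0.7, 0.1, -0.2]
opening: 0.993
```

Run:
```python
from h import *
go(433,-100,100,0)
```

```text
t 28.9 pos [435.5 -86.9 148.3] shift [-3.1 13.  48.3] turn [ 0.1  -0.65  0.38] F [ 0.7  0.1 -0.2] op 84.8
```

Call:
send_rows(
  rows=[
    [85, -2, 8, 10, 0, -0.6, 0.4],
    [85, -1, 4, 25, 0, 0, 0],
    [85, -1, 0, 35, 0, 0, 0],
    [85, 0, 0, 25, 0, 0, 0],
    [85, 0, 0, 0, 0, 0, 0],
  ],
)

```text
time: 29.4
tcp_pos: [431.5, -101.8, 50.7]
ee_rot: [3.138, -0.011, 0.005]
force: [-0.2, 0.5, 0.5]
opening: 0.995
```

Run:
```python
from h import *
go(433,-100,-12,0)
s=viewer.get_image("side")
crop(s["img"],340,190,140,110,5,"s34.png")
```

```text
t 29.4 pos [ 431.5 -101.8   50.7] shift [ 1.3 -2.  62.7] turn [ 0.18 -0.17 -0.39] F [-0.2  0.5  0.5] op 85.0
```

View pics/s34.png

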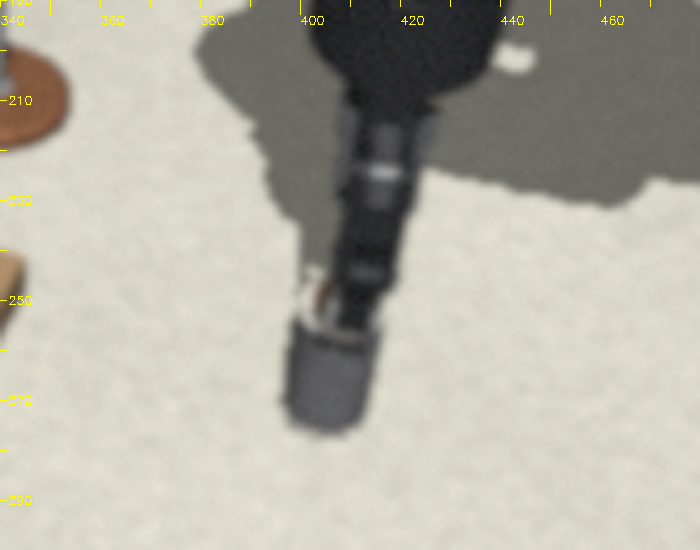

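Call:
send_rows(
  rows=[
    [85, 0, -1, 12, 0.2, 0, -0.4],
    [85, 0, -1, 20, 0, 0, 0],
    [85, -1, 0, 20, 0, 0, 0],
    [85, 0, 0, 10, 0, 0, 0],
    [85, 0, 0, 0, 0, 0, 0],
  ],
)

```text
time: 29.95
tcp_pos: [435.5, -99.9, -8.1]
ee_rot: [3.139, 0.006, 0.018]
force: [-0.7, -1.3, 0.5]
opening: 0.993
```

Run:
```python
from h import *
go(433,-100,-12,0)
s=viewer.get_image("side")
crop(s["img"],340,190,140,110,5,"s35.png")
```

```text
t 29.95 pos [435.5 -99.9  -8.1] shift [-2.5  0.1  3.9] turn [ 0.13 -0.64  0.21] F [-0.7 -1.3  0.5] op 84.8
```

View pics/s35.png

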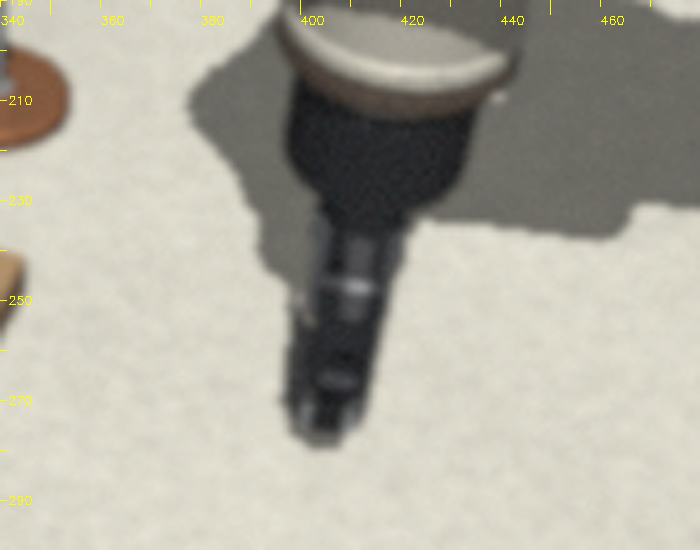

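Call:
send_rows(
  rows=[
    [70, -2, 0, 1, 0, -0.6, 0],
    [50, 0, 0, 0, 0, 0, 0],
    [20, 0, 0, 0, 0, 0, 0],
    [20, 0, 0, 0, 0, 0, 0],
    [20, 0, 0, 0, 0, 0, 0],
  ],
)

```text
time: 30.5
tcp_pos: [435.6, -100.7, -5.4]
ee_rot: [3.137, 0.006, 0.007]
force: [0.9, 0.4, -0.5]
opening: 0.46
```

Call:
send_rows(
  rows=[
    [20, 0, 0, 0, 0, 0, 0],
  ],
)

```text
time: 30.6
tcp_pos: [435.6, -100.7, -5.2]
ee_rot: [3.137, 0.006, 0.008]
force: [0.0, 0.1, -0.7]
opening: 0.458
```

Call:
send_rows(
  rows=[
    [20, 0, 0, -5, 0, 0, 0],
    [20, 0, 0, -20, 0, 0, 0],
    [20, 0, 0, -30, 0, 0, 0],
    [20, 0, 0, -35, 0, 0, 0],
    [20, 0, 0, -20, 0, 0, 0],
  ],
)

```text
time: 31.1
tcp_pos: [432.9, -99.4, 106.9]
ee_rot: [3.14, 0.006, -0.001]
force: [1.1, -1.7, -1.3]
opening: 0.457
```

Run:
```python
from h import *
go(617.5,-287,105,0)
s=viewer.get_image("side")
crop(s["img"],340,170,140,110,5,"s36.png")
```

```text
t 31.1 pos [432.9 -99.4 106.9] shift [183.9 188.2   2.1] turn [0.11 0.05 0.21] F [ 1.1 -1.7 -1.3] op 39.0
```

View pics/s36.png

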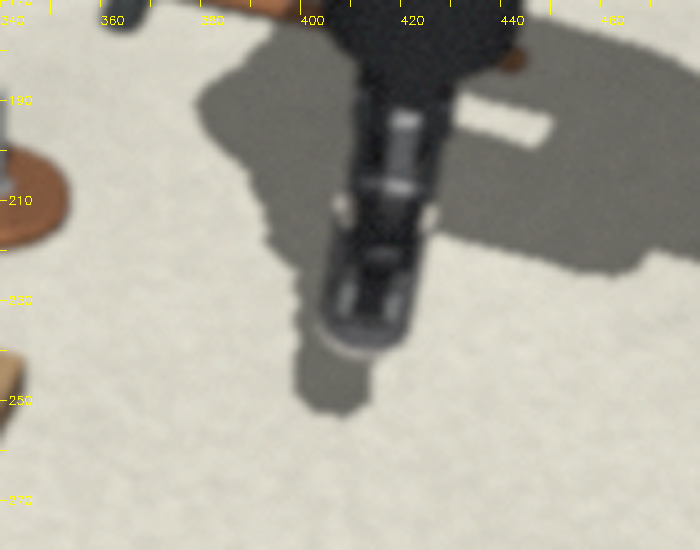

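Call:
send_rows(
  rows=[
    [20, 12, 12, -2, 0, 0, 0],
    [20, 28, 28, -2, 0, 0, 0],
    [20, 32, 32, 0, 0, 0, 0],
    [20, 32, 32, 0, 0, 0, 0],
    [20, 28, 28, 0, 0, 0, 0],
  ],
)

```text
time: 31.65
tcp_pos: [569.5, -233.1, 118.7]
ee_rot: [3.136, 0.011, 0.012]
force: [1.2, 0.3, -0.2]
opening: 0.46
```

Run:
```python
from h import *
go(617.5,-287,105,0)
```

```text
t 31.65 pos [ 569.5 -233.1  118.7] shift [47.5 54.2 14.4] turn [ 0.29 -0.42  0.4 ] F [ 1.2  0.3 -0.2] op 39.3
```

Call:
send_rows(
  rows=[
    [20, 18, 20, 3, 0, 0, 0.4],
    [20, 15, 16, 3, 0, -0.4, 0],
    [20, 8, 9, 3, 0, 0, 0],
    [20, 1, 1, 0, 0, 0, 0],
    [20, 0, 0, 0, 0, 0, 0],
  ],
)

```text
time: 32.15
tcp_pos: [614.7, -284.2, 107.4]
ee_rot: [3.138, -0.005, -0.004]
force: [0.4, 0.3, -1.1]
opening: 0.458
```

Run:
```python
from h import *
go(617.5,-287,90,0)
t=viewer.get_image("top");s=viewer.get_image("side")
crop(s["img"],270,130,140,110,5,"s37.png")
crop(t["img"],330,190,140,110,5,"t37.png")
print(proj(s,[[617.5,-287,74],[617.5,-287,12]]),proj(t,[[617.5,-287,74]]))
```

```text
t 32.15 pos [ 614.7 -284.2  107.4] shift [ 2.8  2.7 17.4] turn [ 0.21  0.14 -0.17] F [ 0.4  0.3 -1.1] op 39.1
[[339.81581047 187.93353577]
 [338.92121359 207.28934964]] [[389.23253052 249.16974024]]
```

View pics/s37.png

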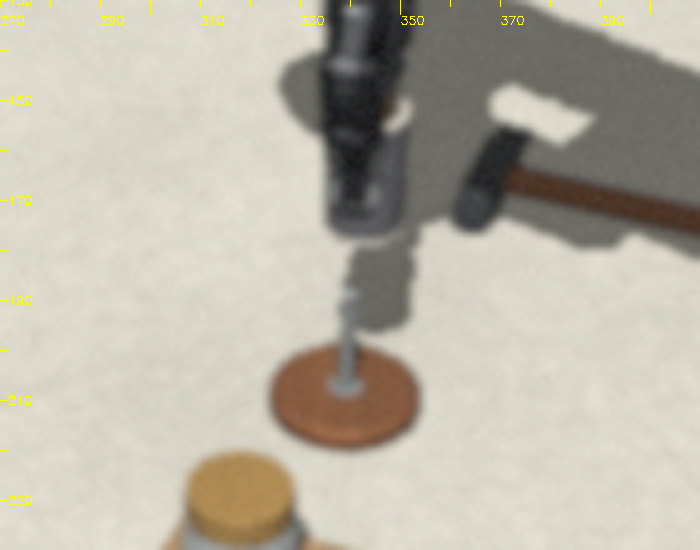

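View pics/t37.png

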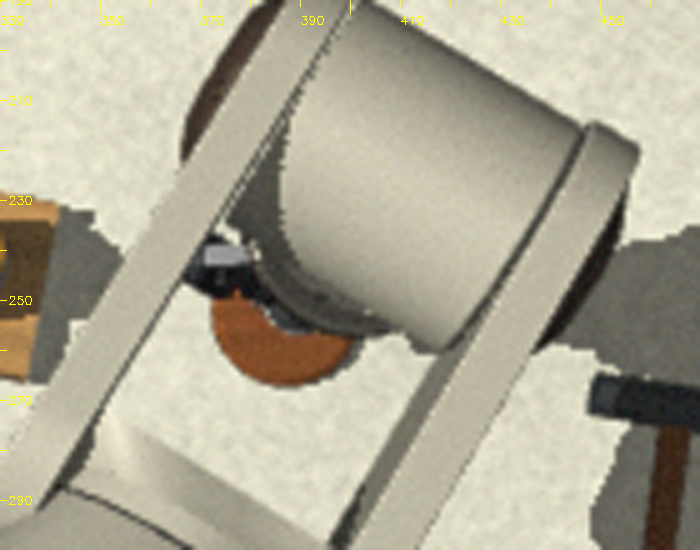

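Call:
send_rows(
  rows=[
    [20, 2, 2, 4, 0, 0, 0],
    [20, 1, 1, 12, 0, 0, 0],
    [20, 0, 0, 8, 0, 0, 0],
    [20, 0, 0, 0, 0, 0, 0],
  ],
)

```text
time: 32.65
tcp_pos: [617.1, -285.8, 82.8]
ee_rot: [3.137, -0.002, -0.002]
force: [0.4, 1.1, -1.0]
opening: 0.459
```

Run:
```python
from h import *
go(617.5,-287,78,0)
s=viewer.get_image("side")
o=ctrl.get_obs();p=o["tcp_pos"];im=s["img"].copy()
c=cv2.resize(np.ascontiguousarray(im[145:225,290:390,::-1]),None,fx=7,fy=7,interpolation=cv2.INTER_CUBIC)
c=cv2.convertScaleAbs(c,alpha=1.5,beta=20)
a=np.linspace(0,2*np.pi,60)
for z,col in((p[2]+5.3,(0,255,0)),(p[2]+81.3,(0,255,0))):
    P=np.c_[p[0]+20*np.cos(a),p[1]+20*np.sin(a),0*a+z]
    q=(proj(s,P)-[290,145]+.5)*7-.5
    cv2.polylines(c,[np.round(q*16).astype(np.int32)],True,col,1,cv2.LINE_AA,4)
cv2.imwrite("pics/s38.png",c)
```

```text
t 32.65 pos [ 617.1 -285.8   82.8] shift [0.4 1.2 4.8] turn [ 0.25  0.06 -0.09] F [ 0.4  1.1 -1. ] op 39.2
```

View pics/s38.png

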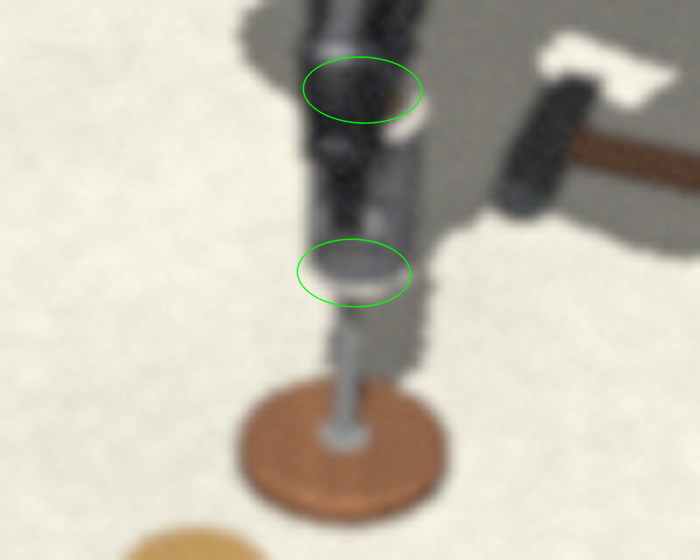

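Call:
send_rows(
  rows=[
    [20, 2, 1, 3, 0, 0, 0],
    [20, 1, 0.5, 6, 0, 0, 0],
    [20, 0, 0, 3, 0, 0, 0],
    [20, 0, 0, 0, 0, 0, 0],
  ],
)

```text
time: 33.1
tcp_pos: [620.7, -287.6, 70.7]
ee_rot: [3.137, -0.002, -0.0]
force: [1.2, -0.7, -1.0]
opening: 0.457
```

Run:
```python
from h import *
go(619.5,-287,60,0)
s=viewer.get_image("side")
crop(s["img"],290,145,100,80,7,"s39.png")
```

```text
t 33.1 pos [ 620.7 -287.6   70.7] shift [-1.2 -0.7 10.7] turn [ 0.28  0.01 -0.08] F [ 1.2 -0.7 -1. ] op 39.0
```

View pics/s39.png

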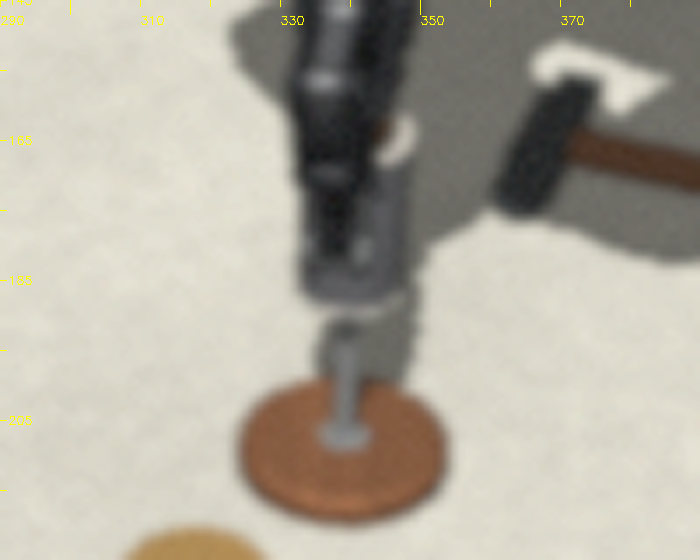

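Call:
send_rows(
  rows=[
    [20, 0, 0, 5, 0, 0, 0],
    [20, 0, 0, 7, 0, 0, 0],
    [20, 0, 0, 5, 0, 0, 0],
  ],
)

```text
time: 33.45
tcp_pos: [621.1, -287.9, 53.6]
ee_rot: [3.136, -0.002, 0.002]
force: [-0.5, 0.5, -1.2]
opening: 0.458
```

Run:
```python
from h import *
go(620,-287,6.7,0)
s=viewer.get_image("side")
crop(s["img"],290,145,100,80,7,"s40.png")
```

```text
t 33.45 pos [ 621.1 -287.9   53.6] shift [-1.1 -1.2 46.9] turn [ 0.33 -0.07 -0.08] F [-0.5  0.5 -1.2] op 39.1
```

View pics/s40.png

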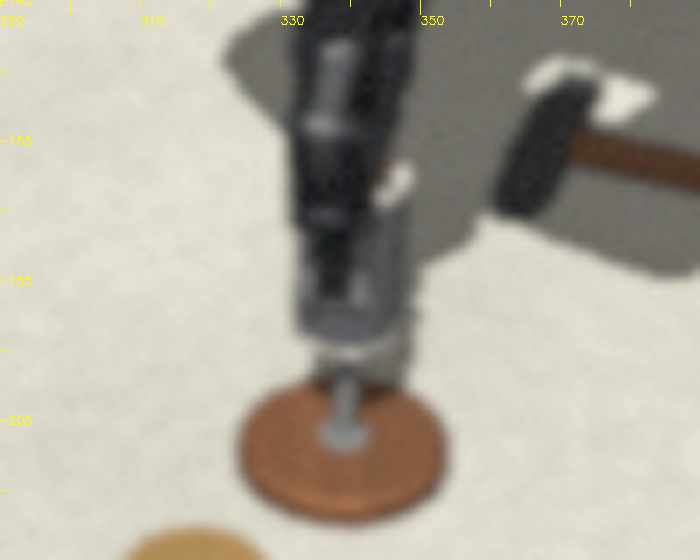

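Spool bottom (about z 59) is now around the pin with no contact force; continuing.

Call:
send_rows(
  rows=[
    [20, -1, 0, 8, 0.3, 0, 0],
    [20, 0, 0, 10, 0, 0, 0],
    [20, 0, 0, 10, 0, 0, 0],
    [20, 0, 0, 6, 0, 0, 0],
    [20, 0, 0, 0, 0, 0, 0],
  ],
)

```text
time: 34.0
tcp_pos: [619.1, -287.6, 14.5]
ee_rot: [-3.14, 0.003, 0.002]
force: [-0.6, 0.2, -1.5]
opening: 0.46
```

Run:
```python
from h import *
go(619.5,-287.5,6.7,0)
```

```text
t 34.0 pos [ 619.1 -287.6   14.5] shift [ 0.4 -0.1  7.8] turn [-0.08  0.06 -0.1 ] F [-0.6  0.2 -1.5] op 39.3
```

Call:
send_rows(
  rows=[
    [20, 0, 0, 4, 0, 0, 0],
    [20, 0, 0, 3.5, 0, 0, 0],
    [20, 0, 0, 2, 0, 0, 0],
  ],
)

```text
time: 34.3
tcp_pos: [619.8, -287.9, 6.0]
ee_rot: [-3.141, 0.002, -0.001]
force: [-10.3, 5.7, 29.8]
opening: 0.454
```

Call:
send_rows(
  rows=[
    [20, 0, 0, 2.5, 0, 0, 0],
  ],
)

```text
time: 34.4
tcp_pos: [620.1, -288.0, 6.0]
ee_rot: [3.141, -0.002, 0.003]
force: [-16.7, 9.6, 41.3]
opening: 0.461
```

Seated (6.0 versus 6.7 expected). Release and retreat.

Call:
send_rows(
  rows=[
    [20, 0, 0, -0.5, 0, 0, 0],
    [50, 0, 0, 0, 0, 0, 0],
    [80, 0, 0, 0, 0, 0, 0],
    [85, 0, 0, 0, 0, 0, 0],
  ],
)

```text
time: 34.8
tcp_pos: [620.8, -288.4, 8.1]
ee_rot: [3.14, -0.002, 0.006]
force: [-0.3, -0.5, 0.1]
opening: 0.902
```

Call:
send_rows(
  rows=[
    [85, 0, 0, -8, 0, 0, 0],
    [85, 0, 0, -20, 0, 0, 0],
    [85, 0, 0, -40, 0, 0, 0],
    [85, 0, 0, -45, 0, 0, 0],
    [85, 0, 0, -40, 0, 0, 0],
  ],
)

```text
time: 35.3
tcp_pos: [617.6, -286.6, 160.5]
ee_rot: [-3.137, 0.002, 0.009]
force: [0.6, -1.0, 0.9]
opening: 0.992
```

Call:
send_rows(
  rows=[
    [85, -30, 0, -10, 0, 0, 0],
    [85, -45, 10, 0, 0, 0, 0],
    [85, -45, 10, 0, 0, 0, 0],
    [85, -45, 10, 0, 0, 0, 0],
    [85, -30, 10, 0, 0, 0, 0],
  ],
)

```text
time: 35.8
tcp_pos: [421.4, -327.0, 180.0]
ee_rot: [3.139, 0.006, 0.007]
force: [1.1, 0.1, 0.3]
opening: 0.994
```

Run:
```python
from h import *
go(427.5,-283,150,0)
t=viewer.get_image("top");s=viewer.get_image("side")
cv2.imwrite("pics/s41.png",s["img"][:,:,::-1]);cv2.imwrite("pics/t41.png",t["img"][:,:,::-1])
crop(s["img"],270,150,140,120,5,"s42.png")
crop(t["img"],270,160,150,120,5,"t42.png")
crop(t["img"],130,190,150,120,5,"t43.png")
```

```text
t 35.8 pos [ 421.4 -327.   180. ] shift [  6.2 -44.1  29.9] turn [ 0.17 -0.27  0.21] F [1.1 0.1 0.3] op 84.9
```

View pics/s41.png

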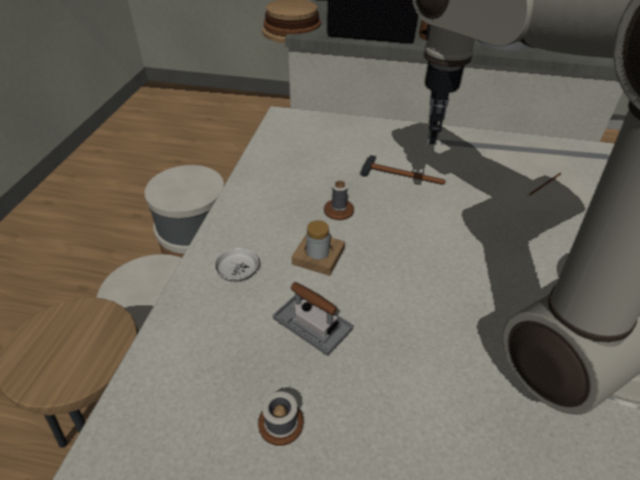

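View pics/s42.png

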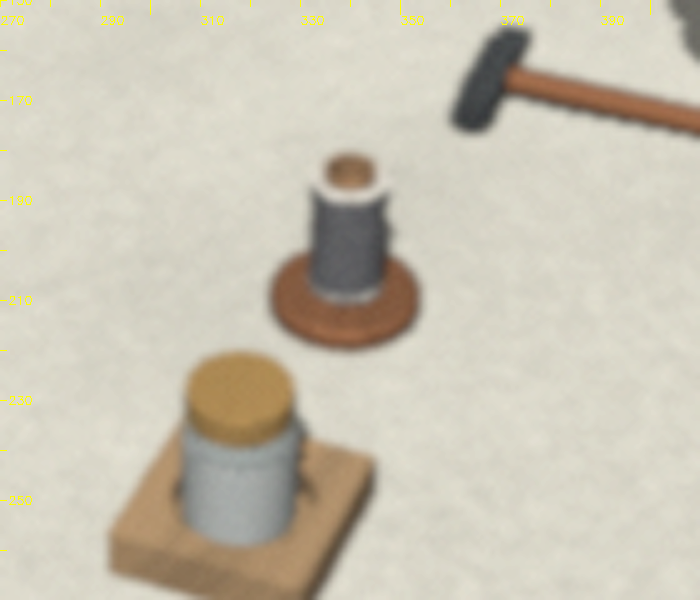

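View pics/t42.png

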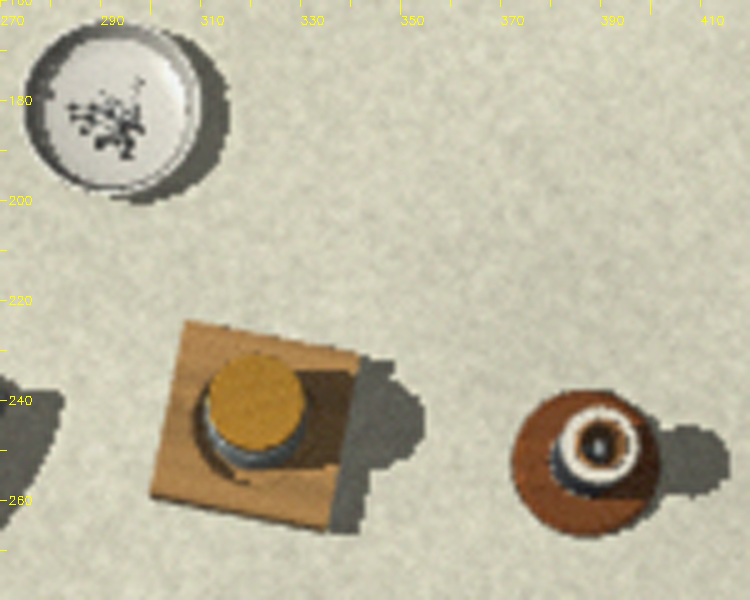

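View pics/t43.png

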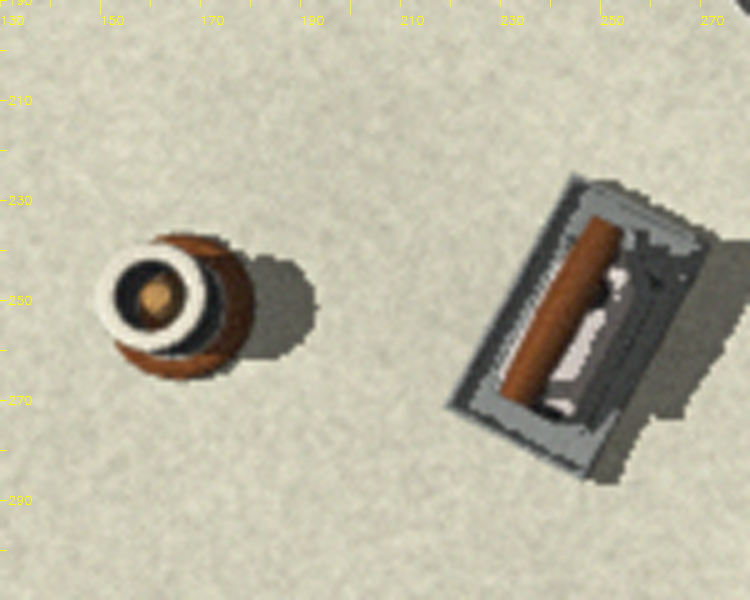

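Call:
send_rows(
  rows=[
    [85, 0, 0, 0, 0, 0, 0],
    [85, 0, 0, 0, 0, 0, 0],
  ],
)

```text
time: 36.1
tcp_pos: [421.1, -328.2, 181.4]
ee_rot: [3.137, 0.0, 0.009]
force: [0.4, -0.7, 0.2]
opening: 0.992
```

```bash
python3 -c "
from bench import ctrl
print(ctrl.job_done())"
```

```text
the job is handed in; nothing more can be done
None
```

All four things are back in their own holders and the job is handed in at about 36 s, with no verdict reported. I placed them in the order you gave: jar, iron, reel, spool. The jar and iron were lowered until they touched before I let go.

**Last pictures:**
- The jar stands upright in the well.
- The iron lies flat and lengthways inside the rim.
- The reel is down over the post and the spool is down over the pin. Both touched at the expected seating height, to within 1 mm.
- The arm is clear of everything. The hammer and the dish of pins look unmoved, though I compared them only by eye.

**What went wrong or disagreed:**
- **Finger ends:** they sat roughly 30–45 mm higher than the reported tool point. My first try at the iron's handle therefore closed on nothing, without moving the iron. I went lower and the second grasp held.
- **Jar grip:** for the same reason, the jar was held by its brass cap rather than its glass side.
- **Set-down force:** it peaked near 42 N at the wrist on the reel and 41 N on the spool, and just under 40 N on the jar and iron. The limit at the wrist is 120 N. The 40 N limit is for the arm or gripper body pressing on something, and these loads came through the thing held in the fingers.
- **Camera agreement:** the side camera differed from the top one by a few millimetres, so I relied mainly on the top one.

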